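# Lock out the potter's wheel and grease its bearing

## Task

Hang the metal lock-out tag by its hole on the upright post of the switch box, let go of it and leave it lying flat on the box. Then take the grease gun, press its mouth squarely onto the tilted nipple of the bearing block until it snaps on, push on against the spring until the mouth is fully home, and finish while still gripping the gun and holding it pressed home. Leave the vase, the tool jar and the small cup where they are.

Things in the scene. Friction and masses are not known exactly. Their poses are not given: they have to be found in the camera images.
- tag_grip (a point): Lock-out tag: aluminium plate 90 x 40 x 6 mm lying flat, 0.12 kg, with an upright grip fin near one end and a 22 mm hole near the other. This point: centre of the fin, 28 mm above the plate's underside. Fin 24 mm long (x), 10 mm thick (y, grip along y), top 46 mm above the underside. +x runs from fin to hole, z up. The plate's upper face is 22 mm below this point: keep fingertips above it.
- tag_hole (a point): Centre of the tag's hole at the plate's underside: 49 mm along the tag's +x from tag_grip and 28 mm below it. Same axes as tag_grip.
- post_foot (a point): Foot of the post on the grey switch box (110 x 110 mm, 60 mm high, fixed): this point is the middle of the box's top face, z up. The post is a plain upright steel pin, 10 mm in diameter, 40 mm tall, rising from this point. Hung home, the tag's underside lies on the box top, at this height.
- gun_grip (a point): Push-type grease gun: round aluminium barrel standing on its coupler mouth, 100 mm tall, 0.35 kg. This point: on its axis, 68 mm above the mouth's face. Barrel 36 mm in diameter from 30 to 100 mm above the face (grip here); coupler sleeve below that 40 mm. z runs along the axis from mouth to cap; it is round, its yaw does not matter.
- gun_mouth (a point): Centre of the coupler's open face at the gun's lower end, on the axis 68 mm below gun_grip; same axes. The face is a flat ring 40 mm outside; the opening is 21 mm wide and 28 mm deep.
- nipple_tip (a point): End of the nipple's brass valve pin when free, 35 mm out from nipple_seat on the axis, same axes. Measured from the collar: stem to 22 mm, cone to 27 mm, then the 7 mm pin. Three sprung balls stand round the stem 14 mm up: the mouth's lip rides over them (up to about 10 N) when 18 to 9 mm from the collar and snaps on. The balls alone keep the gun only loosely, 3 to 5 mm off the collar.
- nipple_seat (a point): Tilted grease nipple on the fixed bearing block (grey housing on a 120 x 130 mm foot plate, stub shaft through it). This point: centre of the flat collar, 36 mm in diameter, on which the gun's mouth seats (a hard stop). z points outwards along the nipple's axis, leaning 25 degrees from vertical, roughly away from the robot (the block's yaw varies). Stem 18 mm thick, the mouth 21 mm.
- valve (a joint): How far the valve pin is pushed in, m: 0 free, 0.001 to 0.003 when the gun is snapped on but not pressed, about 0.007 with the mouth fully home on the collar (end stop 0.0085). The mouth meets the pin 7 mm before the collar. Spring: about 1 N at 0, 7 N at 0.007. Pressing along the axis with 12 to 20 N is right.
- vase: Terracotta vase, bystander, 135 mm tall, 100 mm wide; origin at the centre of its underside.
- tooljar: White jar with wooden tools in it, bystander, jar 100 mm tall and 76 mm wide, tools to 195 mm; origin at the centre of its underside.
- cup: Small white handleless cup, bystander, standing between the bearing block and the switch box, 60 mm tall, 56 mm wide; origin at the centre of its underside.
Not all that is in view belongs to the job. Leave any yellow look-alike of the part that bears gun_grip alone. What is shaped like the part that bears post_foot but pink is not meant.

How it is judged:
By the outcome, as a careful person would: the job done as asked, in the order asked, and still so for the second after the job is handed in, while the arm keeps its last pose, push and grip.
It also fails if it takes over 64 s, if anything falls off the work surface, if the arm or the gripper's body presses on something with over 40 N, if the wrist force passes 120 N, or if a joint passes its speed limit or range.

## Robot

A 7-joint arm with a two-finger parallel gripper is mounted at the origin on the work surface. World frame = base frame: x ahead of the robot, y to its left, z up, the work surface at z = 0. Lengths are in m, angles in rad, forces in N, time in s.
With the tool pointing down it reaches from about 0.425 to 0.925 m from the base axis. Payload 6.8 kg.
Tool frame: the origin (TCP) lies between the finger pads; the fingertips stand 22 mm ahead of it and the grasp point (between the pads) lies 3 mm ahead of it; z points along the fingers, y is the direction in which the jaws open and shut (so a half turn about z gives the same grasp; the last joint's range is limited). The gripper opens to 85 mm and grips with 20 to 120 N. Pads are 22 mm wide; open, the fingers measure 114 mm over their backs; the gripper's body (76 mm by 85 mm) begins 54 mm behind the grasp point. The pads swing forward as they close: fully open they stand 13 mm farther back than shut.
Start: joints at [-1.229, 0.477, 0.022, 1.555, -0.011, 1.109, -0.083], TCP at [0.293, 0.608, 0.229] pointing down, gripper open.
Joint ranges: [-2.96, 2.96], [-0.34, 2.1], [-1.41, 1.46], [0.24, 2.44], [-1.37, 4.51], [0.17, 1.92], [-2.96, 2.96]. Speed limits (rad/s): [2.39, 2.39, 3.14, 3.14, 3.14, 3.14, 3.14].

## Interface

Orientations are given as a rotation vector (axis times angle).
In Python, from workcell import bot gives the robot as it stands. The module is installed in compiled form; this text tells all that it offers.
- The arm moves only by the tool jog_arm, never from a script. Its argument "increments" is a list of rows, each an object with "slide": the shift along the tool's x, y, z in m, a list of three; "angular": the turn, a rotation vector about the tool's x, y, z in rad, a list of three; "jaw": the gripper's target within -1 to 1 (fully open at 1, half-way at 0, shut at -1). A call has 1 to 5 rows; each row is the pose to reach, as a shift and turn from the pose commanded when the call began, along the tool's axes at that moment; what a row does not reach only later rows make up. A row lasts 1/12 s, in which the tool goes at most 41.7 mm and 7.16 degrees, less where a joint would pass 70% of its speed; a pose out of reach is approached as far as the arm can. A call with a gripper value outside its range is refused whole. The fingers move at their own pace and stop on an object; the grip force is fixed at half the most. Time passes only in rows, so rows that repeat a pose let the fingers close. It gives the time, the measured TCP pose, the force and the opening at its end, in the units of the state.
- bot.get_state(): the state, without advancing time (a new reading comes with each control period).
- bot.get_image(name): name is "side" or "top"; returns a dict with "image" (420x560x3 uint8, red, green, blue), "fov_y" (degrees; the focal length in pixels is half the picture's height over the tangent of half this angle, whatever the lens; pixels are square), "cx", "cy" (the principal point, pixels), "world_from_camera" (4x4, takes a point from camera to world coordinates). Camera axes: x right, y up, looking along -z (the intrinsics and any distortion apply to the point x, -y, -z); pixel columns grow to the right and rows downward; lengths in m; the calibration is good to about 2 mm. A picture is of the moment at which its call begins. There is no depth.
- bot.close_job(): hands the job in, once; it reports no verdict.
The state is a dict: "t": time; "q": joint angles; "qvel": joint speeds; "joint_efforts": joint torques, N m; "tcp_pos": TCP position; "tcp_rot": TCP orientation; "contact_force": force on the tool from outside, world axes, zero at the start; "wrist_torque": the same for the moment, N m; "finger_gap": opening from 0.0 (shut) to 1.0 (fully open).
Only numpy, scipy, OpenCV 4.12 (cv2) and the standard library are available. Lean on these libraries where they do the work, as an engineer would, in place of code of your own. Each camera call takes 0.05 s, during which the arm holds its last target.

## Working session

There is one attempt and no reset: what is moved stays moved. The work goes in short steps, Python scripts to look and compute and a tool call to move; the robot and the scene stay as the last step left them, time stands still between calls to the robot, and variables do not carry over. Pictures are saved under pics/ and viewed, and the job is handed in when it is done.

Besides the shell and the picture viewer there is one more tool, called after ">>>" as a command line: name --argument value ..., lists and objects as JSON in quotes. jog_arm: Moves the arm, as the interface text tells. Its arguments: {"type":"object","properties":{"increments":{"type":"array","items":{"type":"object","properties":{"slide":{"type":"array","items":{"type":"number"}},"angular":{"type":"array","items":{"type":"number"}},"jaw":{"type":"number"}}}}},"required":["increments"]}

```bash
mkdir -p pics
python3 - <<'E'
from workcell import bot
import cv2,numpy as np
s=bot.get_state()
for k,v in s.items(): print(k,np.round(v,4))
for n in("side","top"):
    d=bot.get_image(n); cv2.imwrite(f"pics/{n}0.png",d["image"][:,:,::-1]); np.save(f"{n}0.npy",d,allow_pickle=True)
    print(n,{k:(v if k!="image" else 0) for k,v in d.items()})
E
```

```text
t 0.0
q [-1.2291  0.4778  0.0224  1.5565 -0.0115  1.1093 -0.0831]
qvel [ 0.0007 -0.001  -0.0001 -0.0008 -0.0011  0.002  -0.0009]
joint_efforts [ 4.00000e-04 -5.96460e+01  1.60710e+00 -2.81187e+01  1.24000e-02
  9.40000e-03 -0.00000e+00]
tcp_pos [0.2932 0.6073 0.2278]
tcp_rot [-7.0050e-01 -3.0622e+00  2.9000e-03]
contact_force [-0.217  -0.1221 -0.0425]
wrist_torque [-0.0184 -0.0023  0.0208]
finger_gap 0.9964
side {'image': 0, 'fov_y': 48.14112897016174, 'cx': 274.05521074072504, 'cy': 213.1783429940583, 'world_from_camera': array([[ 0.73205383,  0.49146089, -0.47176624,  0.01627125],
       [-0.68098599,  0.50875149, -0.52671625, -0.57917522],
       [-0.01884866,  0.70685085,  0.70711146,  0.88190956],
       [ 0.        ,  0.        ,  0.        ,  1.        ]])}
top {'image': 0, 'fov_y': 54.96614324390793, 'cx': 281.5936384860025, 'cy': 210.17366308610326, 'world_from_camera': array([[ 2.37109946e-02,  9.93187753e-01, -1.14087140e-01,
         3.85684487e-01],
       [-9.99712863e-01,  2.39510514e-02,  7.33689997e-04,
        -3.96501589e-03],
       [ 3.46119888e-03,  1.14036985e-01,  9.93470476e-01,
         1.29770489e+00],
       [ 0.00000000e+00,  0.00000000e+00,  0.00000000e+00,
         1.00000000e+00]])}
```

View pics/side0.png

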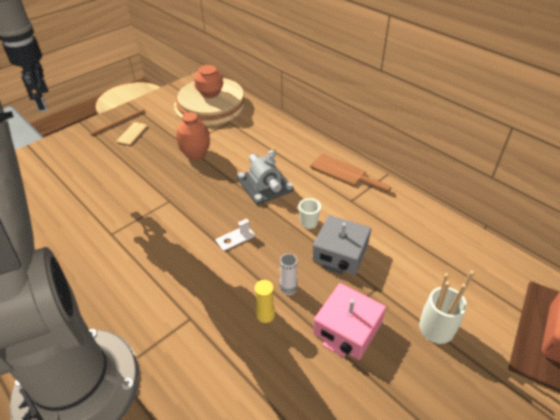

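View pics/top0.png

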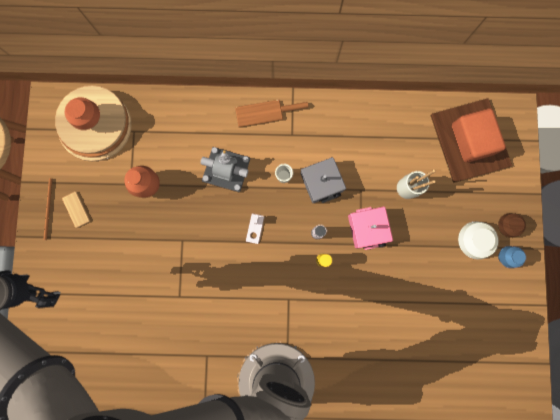

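```bash
cat > h.py <<'E'
import numpy as np,cv2
from scipy.spatial.transform import Rotation as R
def load(n): return np.load(n+".npy",allow_pickle=True).item()
def ray(d,u,v):
    f=210/np.tan(np.radians(d["fov_y"]/2)); T=d["world_from_camera"]
    r=T[:3,:3]@np.array([(u-d["cx"])/f,-(v-d["cy"])/f,-1]); return T[:3,3],r/np.linalg.norm(r)
def plane(d,u,v,z):
    o,r=ray(d,u,v); return o+r*(z-o[2])/r[2]
def proj(d,p):
    f=210/np.tan(np.radians(d["fov_y"]/2)); T=d["world_from_camera"]
    c=T[:3,:3].T@(np.asarray(p,float)-T[:3,3]); return np.array([d["cx"]-f*c[0]/c[2],d["cy"]+f*c[1]/c[2]])
def tri(a,ua,b,ub):
    o1,r1=ray(a,*ua);o2,r2=ray(b,*ub)
    A=np.array([r1,-r2]).T; t=np.linalg.lstsq(A,o2-o1,rcond=None)[0]
    p,q=o1+r1*t[0],o2+r2*t[1]; return (p+q)/2,np.linalg.norm(p-q)
def crop(d,x0,y0,w,h,k,fn):
    im=d["image"][y0:y0+h,x0:x0+w,::-1]; im=cv2.resize(im,None,fx=k,fy=k,interpolation=cv2.INTER_CUBIC)
    for i in range(0,w,10): cv2.putText(im,str(x0+i),(i*k,8),0,.3,(0,255,255),1); cv2.line(im,(i*k,10),(i*k,14),(0,255,255),1)
    for i in range(0,h,10): cv2.putText(im,str(y0+i),(0,i*k+3),0,.3,(0,255,255),1)
    cv2.imwrite("pics/"+fn,im)
E
python3 - <<'E'
from h import *
t=load("top0");s=load("side0")
crop(t,195,140,100,75,8,"t_block.png")
crop(t,240,200,100,75,8,"t_tag.png")
crop(t,290,150,70,60,10,"t_box.png")
crop(s,230,140,90,75,8,"s_block.png")
crop(s,205,210,100,75,8,"s_tag.png")
crop(s,300,200,80,75,8,"s_box.png")
E
```

```text
(no output)
```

View pics/t_block.png

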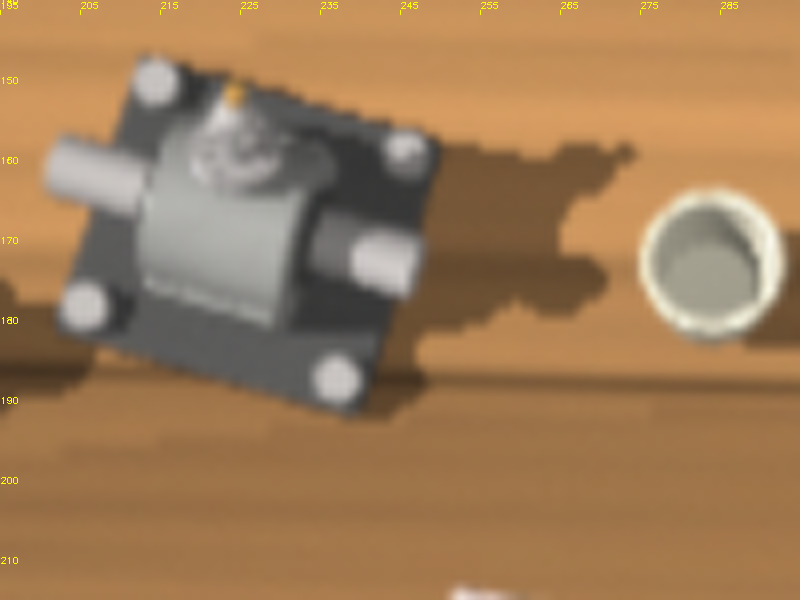

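View pics/t_tag.png

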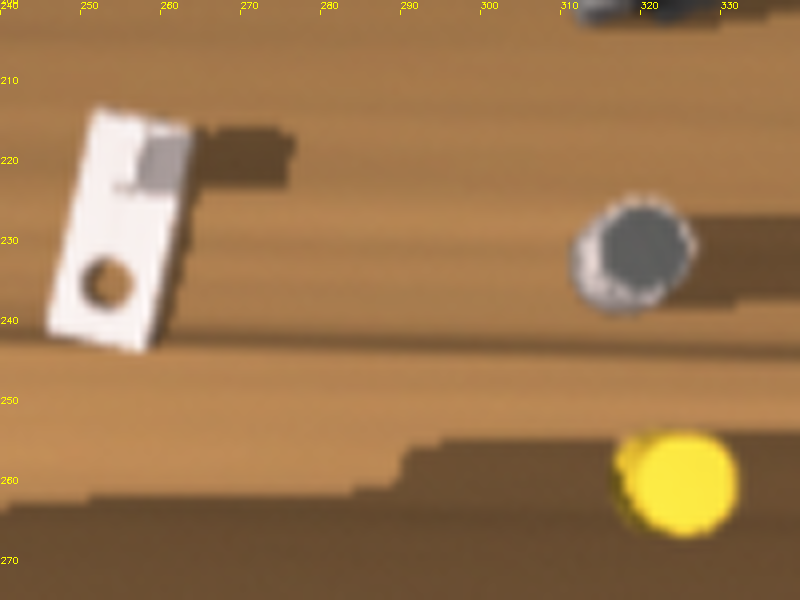

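View pics/t_box.png

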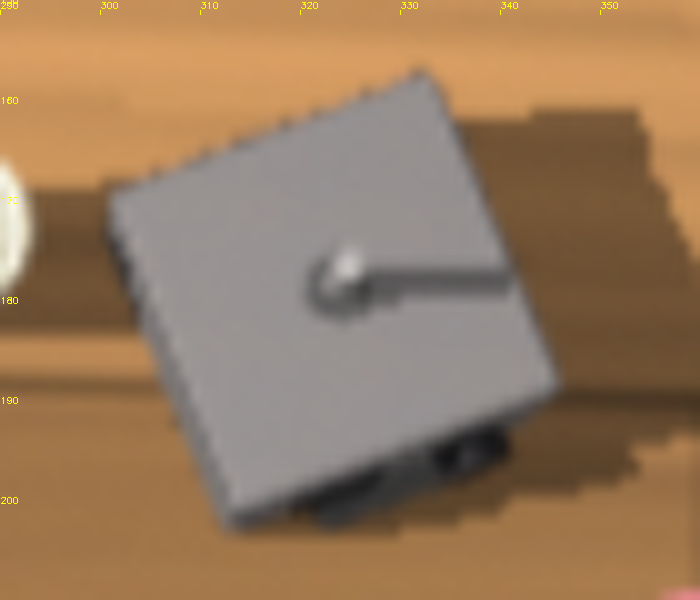

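View pics/s_block.png

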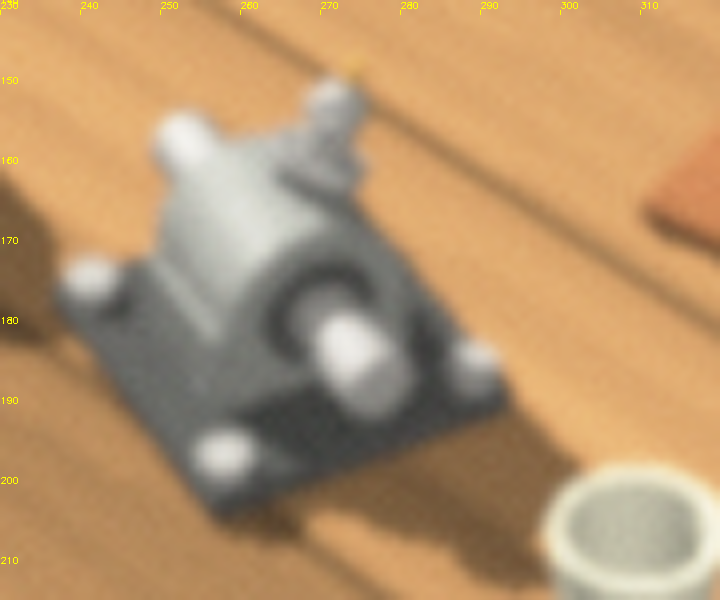

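View pics/s_tag.png

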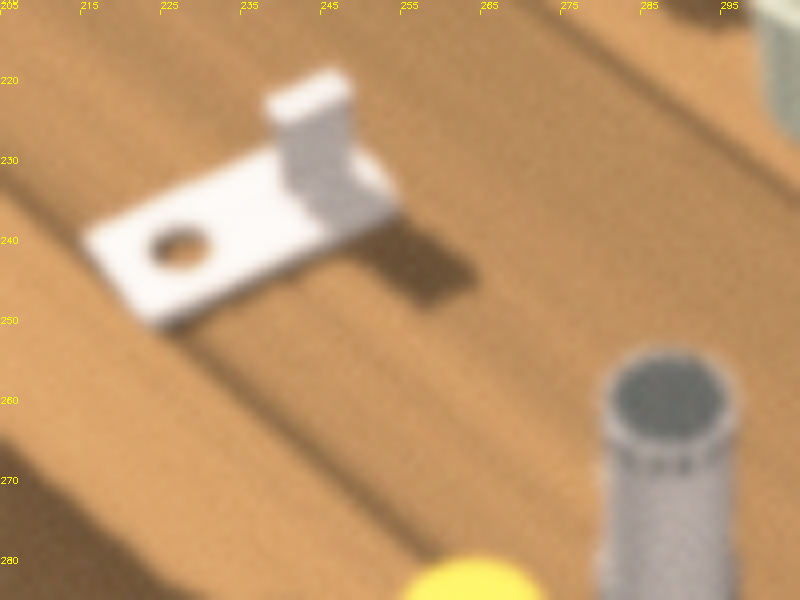

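View pics/s_box.png

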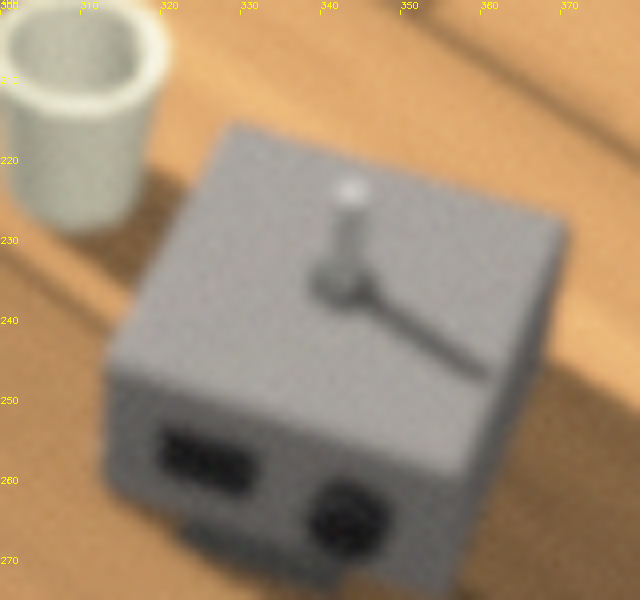

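Run:
```python
from h import *
t=load("top0");s=load("side0")
np.set_printoptions(precision=4,suppress=True)
def both(n,a,b): print(n,*tri(t,a,s,b))
T=[(301.0,169.5),(332.2,157.5),(345.5,188),(312.8,201.8)]
S=[(329.4,215.6),(371.2,227.75),(357.2,259.4),(313.5,245)]
P=[plane(t,*c,.06) for c in T];Q=[plane(s,*c,.06) for c in S]
print("box top",P,np.mean(P,0));print("side",Q,np.mean(Q,0))
both("boxctr",np.mean(T,0),np.mean(S,0))
for a in range(4): both("c%d"%a,T[a],S[a])
both("posttip",(324.8,176.5),(343.8,223.8))
print("post foot side",plane(s,342.5,235.5,.06))
both("hole",(253.4,235.4),(227.5,241))
print(plane(t,253.4,235.4,.004),plane(s,227.5,241,.004))
TP=[plane(t,*c,.006) for c in[(252.5,213.5),(264.1,215.9),(258.5,244),(246,241.6)]];print("tag",TP,np.mean(TP,0))
both("gun cap",(320.3,231.2),(288.8,259.8))
print(plane(t,320.3,231.2,.1),plane(s,288.8,259.8,.1))
both("pin",(224.2,151.9),(274,149.2))
for n,a,b in[("bA",(214.5,150.2),(0,0)),]:pass
for b in[(214.5,150),(245.7,158.5),(237.2,187.5),(205.5,178.2)]: print("bolt",plane(t,*b,.02))
for b in[(241.5,174.5),(289.5,184.5),(258,196.8),(253,157)]: print("sbolt",plane(s,*b,.02))
both("tagfar",(258.5,244),(224,250.5))
both("tagleft",(246,241.6),(215.5,239.5))
```

```text
box top [array([ 0.6571, -0.0624,  0.06  ]), array([ 0.6978, -0.1595,  0.06  ]), array([ 0.6019, -0.2018,  0.06  ]), array([ 0.5562, -0.1008,  0.06  ])] [ 0.6283 -0.1311  0.06  ]
side [array([ 0.6566, -0.0674,  0.06  ]), array([ 0.6979, -0.164 ,  0.06  ]), array([ 0.5989, -0.2038,  0.06  ]), array([ 0.5594, -0.1064,  0.06  ])] [ 0.6282 -0.1354  0.06  ]
boxctr [ 0.6303 -0.1327  0.0539] 0.002803346020331563
c0 [ 0.6593 -0.0635  0.0549] 0.0027348734069676858
c1 [ 0.7    -0.1611  0.0557] 0.0029916369317400395
c2 [ 0.6023 -0.2021  0.0559] 0.0009370723983912605
c3 [ 0.559  -0.1029  0.0566] 0.005928773311005841
posttip [ 0.6289 -0.133   0.1003] 0.0008606905107328431
post foot side [ 0.6299 -0.1332  0.06  ]
hole [0.4509 0.0833 0.0046] 0.0002785528818149799
[0.4508 0.0834 0.004 ] [0.4513 0.0836 0.004 ]
tag [array([0.521 , 0.0884, 0.006 ]), array([0.5141, 0.0509, 0.006 ]), array([0.4237, 0.0661, 0.006 ]), array([0.4304, 0.1062, 0.006 ])] [0.4723 0.0779 0.006 ]
gun cap [ 0.4638 -0.1217  0.1004] 0.0015239648020831664
[ 0.4632 -0.1212  0.1   ] [ 0.4646 -0.1219  0.1   ]
pin [0.694  0.1714 0.1128] 0.0007429856848623463
bolt [0.7233 0.217  0.02  ]
bolt [0.6977 0.1151 0.02  ]
bolt [0.6021 0.1391 0.02  ]
bolt [0.6299 0.242  0.02  ]
sbolt [0.6305 0.2403 0.02  ]
sbolt [0.6982 0.1151 0.02  ]
sbolt [0.6027 0.1384 0.02  ]
sbolt [0.7062 0.2775 0.02  ]
tagfar [0.4246 0.0657 0.0042] 0.0019495372474023767
tagleft [0.4306 0.1059 0.0076] 0.000799541498196808
```

```bash
python3 - <<'E'
from h import *
t=load("top0");s=load("side0")
np.set_printoptions(precision=3,suppress=True)
d=np.array([.4095,-.1044,.9063]);tip=np.array([.694,.1714,.1128])
for nm,im,x0,y0 in(("t",t,208,142),("s",s,255,138)):
    k=16;w=40;h=36
    a=cv2.resize(im["image"][y0:y0+h,x0:x0+w,::-1],None,fx=k,fy=k,interpolation=cv2.INTER_CUBIC)
    cv2.imwrite(f"pics/{nm}_nip_plain.png",a)
    for m in(0,8,13,21,35):
        p=proj(im,tip-d*m/1000); q=((p-[x0,y0])*k).astype(int); cv2.circle(a,tuple(int(v) for v in q),3,(0,0,255),-1)
    seat=tip-d*.035; u=np.cross(d,[0,0,1]);u/=np.linalg.norm(u);v=np.cross(d,u)
    for th in np.linspace(0,6.28,40):
        p=proj(im,seat+.018*(u*np.cos(th)+v*np.sin(th)));q=((p-[x0,y0])*k); cv2.circle(a,(int(q[0]),int(q[1])),1,(0,255,0),-1)
    cv2.imwrite(f"pics/{nm}_nip.png",a)
    im_=im["image"].astype(int); o=(im_[...,0]-im_[...,2])
    print(nm,x0,y0)
E
python3 -c "
import cv2,numpy as np
cv2.imwrite('pics/nip.png',cv2.resize(np.hstack([cv2.imread('pics/t_nip.png'),cv2.imread('pics/s_nip.png')]),(800,360)))"
```

```text
t 208 142
s 255 138
```

View pics/t_nip.png

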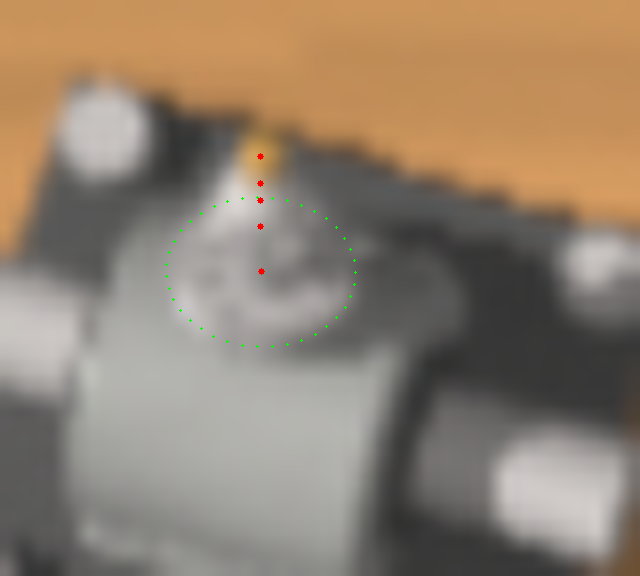

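View pics/s_nip.png

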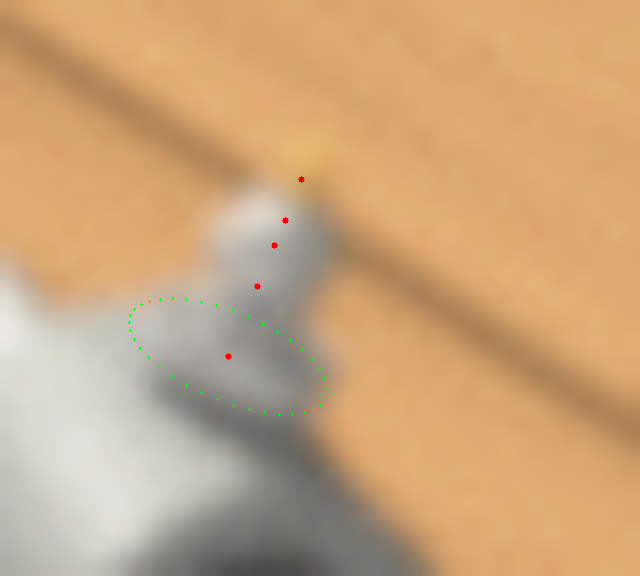

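View pics/s_nip_plain.png

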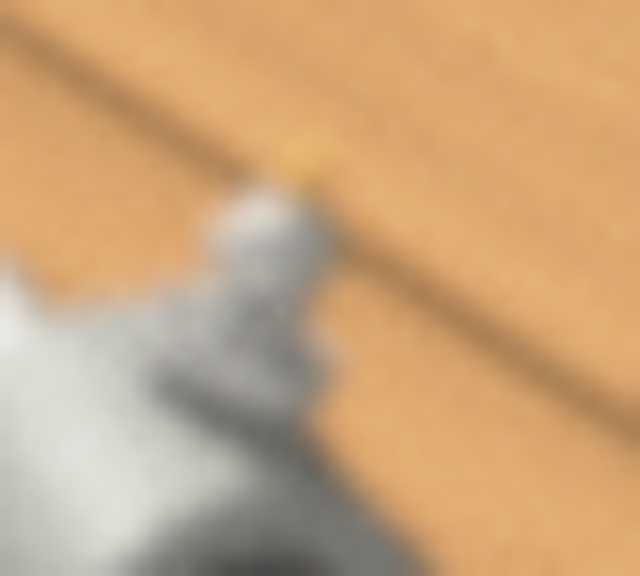

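Run:
```python
from h import *
t=load("top0");s=load("side0")
np.set_printoptions(precision=4,suppress=True)
d=np.array([.4095,-.1044,.9063]);tip=np.array([.694,.1714,.1128]);print("seat0",tip-.035*d)
print("tip",tri(t,(208+262/16,142+142/16),s,(255+304/16,138+142/16)))
print("pinmid",tri(t,(208+262/16,142+155/16),s,(255+306/16,138+165/16)))
print("collar",tri(t,(208+261/16,142+268/16),s,(255+232/16,138+355/16)))
# tag fin check
h=np.array([.451,.0835,0]);x=np.array([-.0905,.0165,0]);x/=np.linalg.norm(x);g=h-.049*x;y=np.array([-x[1],x[0],0])
print("grip",g,np.degrees(np.arctan2(x[1],x[0])))
for n,im,x0,y0,w,hh in(("t",t,240,205,40,45),("s",s,205,210,60,45)):
    k=12;a=cv2.resize(im["image"][y0:y0+hh,x0:x0+w,::-1],None,fx=k,fy=k,interpolation=cv2.INTER_CUBIC)
    for i in(-1,1):
        for j in(-1,1):
            for z,c in((.046,(0,0,255)),(.006,(0,255,0))):
                q=(proj(im,g+i*.012*x+j*.005*y+[0,0,z])-[x0,y0])*k; cv2.circle(a,(int(q[0]),int(q[1])),3,c,-1)
    cv2.imwrite(f"pics/{n}_fin.png",a)
```

```text
seat0 [0.6797 0.1751 0.0811]
tip (array([0.6943, 0.1703, 0.1211]), np.float64(0.0009321723181527629))
pinmid (array([0.6937, 0.1704, 0.1165]), np.float64(0.0006516226044385985))
collar (array([0.6804, 0.1751, 0.0809]), np.float64(1.4192041481349896e-05))
grip [0.4992 0.0747 0.    ] 169.66729948407823
```

View pics/t_fin.png

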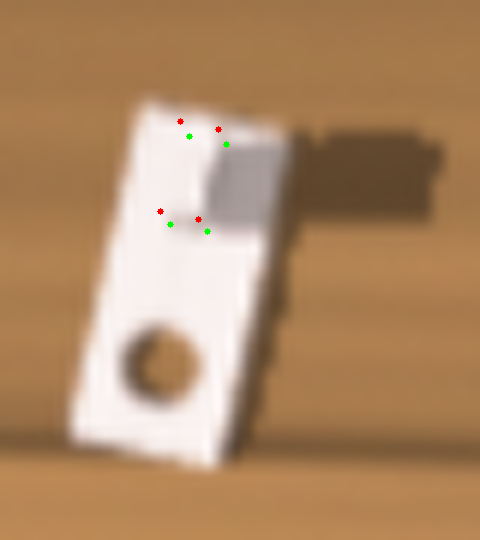

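View pics/s_fin.png

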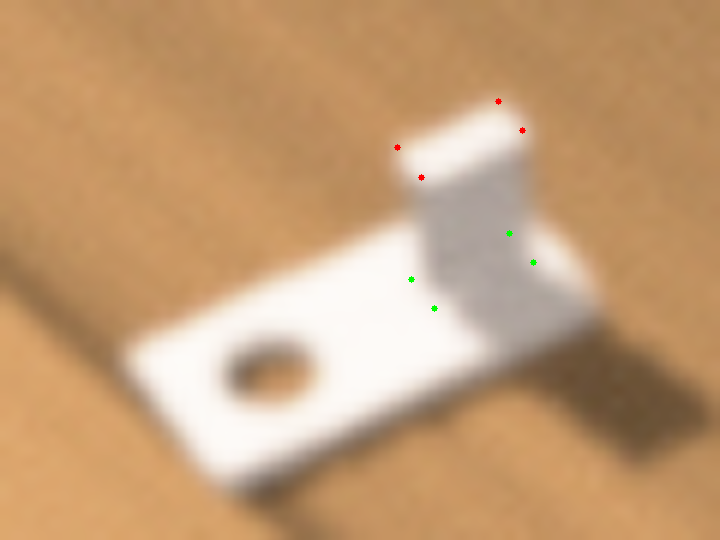

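```bash
cat >> h.py <<'E'
def down(a): # tool z down, tool x at yaw a (deg)
    a=np.radians(a); return np.array([[np.cos(a),np.sin(a),0],[np.sin(a),-np.cos(a),0],[0,0,-1.]])
def go(pos,Rt):
    from workcell import bot
    s=bot.get_state(); Rm=R.from_rotvec(s["tcp_rot"]).as_matrix()
    print("t %.2f"%s["t"],"tcp",np.round(s["tcp_pos"],4),"F",np.round(s["contact_force"],1),"gap %.3f"%s["finger_gap"],"q",np.round(s["q"],2))
    print("slide",np.round(Rm.T@(np.asarray(pos)-s["tcp_pos"]),4),"ang",np.round(R.from_matrix(Rm.T@Rt).as_rotvec(),4))
E
python3 - <<'E'
from h import *
go([.499,.0745,.12],down(169.7))
t=load("top0");print(plane(t,283.8,172.5,.06))
E
```

```text
t 0.10 tcp [0.2932 0.6074 0.2279] F [-0.2  0.4 -0.4] gap 0.999 q [-1.23  0.48  0.02  1.56 -0.01  1.11 -0.08]
slide [-0.4169 -0.3902  0.1086] ang [-1.7e-03 -1.0e-04 -2.7e-01]
[ 0.646248   -0.00895502  0.06      ]
```

>>> jog_arm --increments '[{"slide":[-0.417,-0.39,0.03],"angular":[0,0,-0.27],"jaw":1},{"slide":[-0.417,-0.39,0.03],"angular":[0,0,-0.27],"jaw":1},{"slide":[-0.417,-0.39,0.03],"angular":[0,0,-0.27],"jaw":1},{"slide":[-0.417,-0.39,0.03],"angular":[0,0,-0.27],"jaw":1},{"slide":[-0.417,-0.39,0.03],"angular":[0,0,-0.27],"jaw":1}]'

```text
t: 0.52
tcp_pos: [0.3688, 0.4116, 0.2174]
tcp_rot: [-0.282, -3.129, 0.001]
contact_force: [0.9, -0.1, -0.0]
finger_gap: 1.003
```

```bash
python3 -c "
from h import *
go([.499,.0745,.12],down(169.7))"
```

```text
t 0.52 tcp [0.3688 0.4116 0.2174] F [ 0.9 -0.1 -0. ] gap 1.003 q [-0.96  0.29  0.    1.86 -0.    0.99  0.44]
slide [-0.1884 -0.3084  0.0975] ang [-0.0006 -0.0003  0.0001]
```

>>> jog_arm --increments '[{"slide":[-0.188,-0.308,0.06],"angular":[0,0,0],"jaw":0.2},{"slide":[-0.188,-0.308,0.06],"angular":[0,0,0],"jaw":0.2},{"slide":[-0.188,-0.308,0.06],"angular":[0,0,0],"jaw":0.2},{"slide":[-0.188,-0.308,0.06],"angular":[0,0,0],"jaw":0.2},{"slide":[-0.188,-0.308,0.06],"angular":[0,0,0],"jaw":0.2}]'

```text
t: 0.93
tcp_pos: [0.4426, 0.22, 0.1834]
tcp_rot: [-0.282, -3.129, 0.0]
contact_force: [0.9, 0.2, 0.1]
finger_gap: 0.602
```

```bash
python3 -c "
from h import *
go([.499,.0745,.10],down(169.7))"
```

```text
t 0.93 tcp [0.4426 0.22   0.1834] F [0.9 0.2 0.1] gap 0.602 q [-0.67  0.23  0.1   2.03 -0.03  0.88  0.83]
slide [-0.0815 -0.1331  0.0833] ang [-0.     -0.0001  0.0001]
```

>>> jog_arm --increments '[{"slide":[-0.08,-0.132,0.083],"angular":[0,0,0],"jaw":0.1},{"slide":[-0.08,-0.132,0.083],"angular":[0,0,0],"jaw":0.1},{"slide":[-0.08,-0.132,0.083],"angular":[0,0,0],"jaw":0.1},{"slide":[-0.08,-0.132,0.083],"angular":[0,0,0],"jaw":0.1},{"slide":[-0.08,-0.132,0.083],"angular":[0,0,0],"jaw":0.1}]'

```text
t: 1.35
tcp_pos: [0.4971, 0.0707, 0.098]
tcp_rot: [-0.294, -3.125, 0.007]
contact_force: [-0.9, 0.5, 0.4]
finger_gap: 0.549
```

```bash
python3 -c "
from h import *
go([.499,.0745,.034],down(169.7))"
```

```text
t 1.35 tcp [0.4971 0.0707 0.098 ] F [-0.9  0.5  0.4] gap 0.549 q [-0.4   0.38  0.16  2.08 -0.09  0.69  1.2 ]
slide [-0.0013  0.0044  0.064 ] ang [-0.0047 -0.0026 -0.0078]
```

>>> jog_arm --increments '[{"slide":[0,0,0.02],"angular":[0,0,0],"jaw":0.1},{"slide":[0,0,0.02],"angular":[0,0,0],"jaw":0.1}]'

```text
t: 1.52
tcp_pos: [0.4957, 0.0766, 0.0781]
tcp_rot: [-0.285, -3.124, 0.003]
contact_force: [-0.3, 0.2, 0.2]
finger_gap: 0.547
```

```bash
python3 -c "
from h import *
from workcell import bot
go([.499,.0745,.034],down(169.7))
for n in('top','side'):
    d=bot.get_image(n); np.save(n+'1.npy',d,allow_pickle=True)
crop(load('top1'),230,190,70,60,8,'t1.png');crop(load('side1'),200,170,80,75,8,'s1.png')
go([.499,.0745,.034],down(169.7))
"
```

```text
t 1.52 tcp [0.4957 0.0766 0.0781] F [-0.3  0.2  0.2] gap 0.547 q [-0.4   0.41  0.15  2.1  -0.1   0.65  1.2 ]
slide [-0.0038 -0.0014  0.0441] ang [-0.0024 -0.0044 -0.0021]
t 1.62 tcp [0.4968 0.0783 0.0804] F [-0.7  0.7  1.1] gap 0.548 q [-0.4   0.41  0.15  2.09 -0.1   0.65  1.2 ]
slide [-0.0029 -0.0033  0.0464] ang [-0.0006 -0.0019  0.0005]
```

View pics/t1.png

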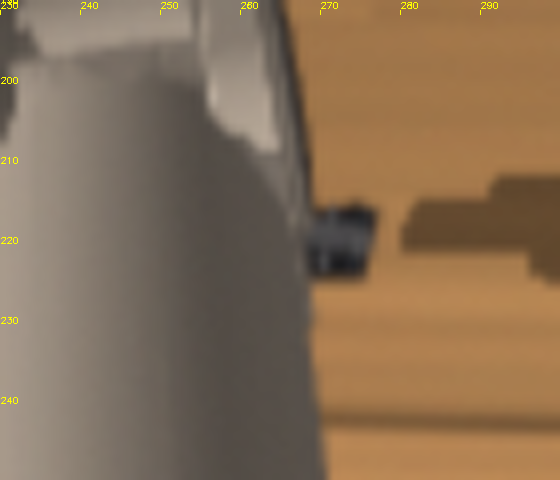

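View pics/s1.png

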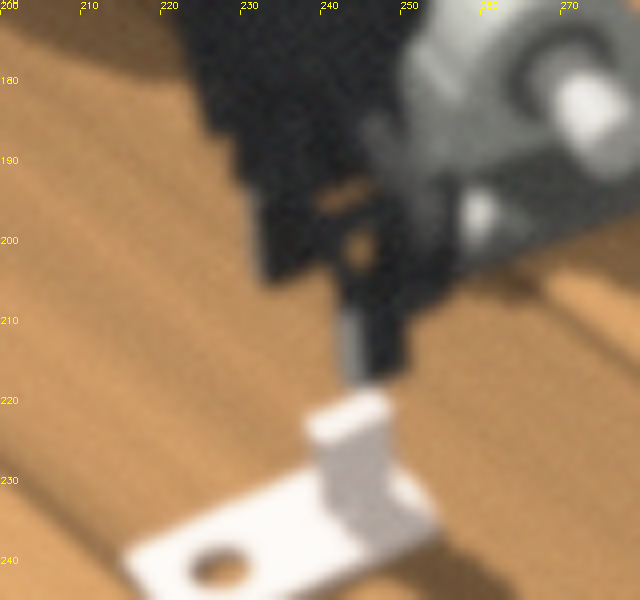

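>>> jog_arm --increments '[{"slide":[-0.002,-0.002,0.012],"angular":[0,0,0],"jaw":0.1},{"slide":[-0.002,-0.002,0.022],"angular":[0,0,0],"jaw":0.1},{"slide":[-0.002,-0.002,0.022],"angular":[0,0,0],"jaw":0.1},{"slide":[-0.002,-0.002,0.022],"angular":[0,0,0],"jaw":0.1}]'

```text
t: 1.95
tcp_pos: [0.4988, 0.0762, 0.0588]
tcp_rot: [-0.28, -3.128, 0.0]
contact_force: [-0.4, 0.1, 0.4]
finger_gap: 0.555
```

```bash
python3 -c "
from h import *
go([.499,.0745,.034],down(169.7))"
```

```text
t 1.95 tcp [0.4988 0.0762 0.0588] F [-0.4  0.1  0.4] gap 0.555 q [-0.39  0.45  0.14  2.1  -0.11  0.6   1.22]
slide [-0.0005 -0.0016  0.0248] ang [-0.0001 -0.0008  0.0009]
```

>>> jog_arm --increments '[{"slide":[-0.0005,-0.0015,0.014],"angular":[0,0,0],"jaw":0.1},{"slide":[-0.0005,-0.0015,0.024],"angular":[0,0,0],"jaw":0.1},{"slide":[-0.0005,-0.0015,0.024],"angular":[0,0,0],"jaw":0.1},{"slide":[-0.0005,-0.0015,0.024],"angular":[0,0,0],"jaw":0.1}]'

```text
t: 2.28
tcp_pos: [0.499, 0.0742, 0.0346]
tcp_rot: [-0.282, -3.128, 0.0]
contact_force: [-0.1, -0.1, -0.7]
finger_gap: 0.55
```

```bash
python3 -c "
from h import *
from workcell import bot
go([.499,.0745,.034],down(169.7))
for n in('side',):
    d=bot.get_image(n); np.save(n+'2.npy',d,allow_pickle=True)
crop(load('side2'),200,180,80,75,8,'s2.png')
"
```

```text
t 2.28 tcp [0.499  0.0742 0.0346] F [-0.1 -0.1 -0.7] gap 0.550 q [-0.38  0.49  0.13  2.11 -0.12  0.55  1.23]
slide [0.0001 0.0003 0.0006] ang [-0.0004 -0.0011  0.0002]
```

View pics/s2.png

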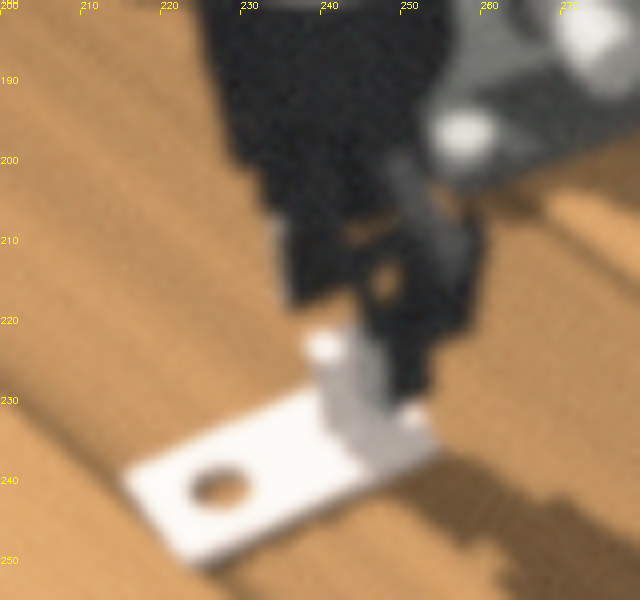

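>>> jog_arm --increments '[{"slide":[0,0,0],"angular":[0,0,0],"jaw":-1},{"slide":[0,0,0],"angular":[0,0,0],"jaw":-1},{"slide":[0,0,0],"angular":[0,0,0],"jaw":-1},{"slide":[0,0,0],"angular":[0,0,0],"jaw":-1},{"slide":[0,0,0],"angular":[0,0,0],"jaw":-1}]'

```text
t: 2.75
tcp_pos: [0.4998, 0.0742, 0.0351]
tcp_rot: [0.282, 3.128, 0.001]
contact_force: [0.8, 0.9, 2.5]
finger_gap: 0.087
```

>>> jog_arm --increments '[{"slide":[0,0,0],"angular":[0,0,0],"jaw":-1},{"slide":[0,0,-0.005],"angular":[0,0,0],"jaw":-1},{"slide":[0,0,-0.02],"angular":[0,0,0],"jaw":-1},{"slide":[0,0,-0.04],"angular":[0,0,0],"jaw":-1},{"slide":[0,0,-0.04],"angular":[0,0,0],"jaw":-1}]'

```text
t: 3.17
tcp_pos: [0.501, 0.0741, 0.0773]
tcp_rot: [0.283, 3.125, 0.002]
contact_force: [1.6, 0.5, -1.3]
finger_gap: 0.092
```

```bash
python3 -c "
from h import *
from workcell import bot
go([.499,.0745,.034],down(169.7))
for n in('side',):
    d=bot.get_image(n); np.save(n+'3.npy',d,allow_pickle=True)
crop(load('side3'),200,180,80,75,8,'s3.png')
"
```

```text
t 3.17 tcp [0.501  0.0741 0.0773] F [ 1.6  0.5 -1.3] gap 0.092 q [-0.39  0.41  0.15  2.09 -0.1   0.64  1.22]
slide [ 0.0022 -0.      0.0433] ang [ 0.0016  0.0034 -0.0005]
```

View pics/s3.png

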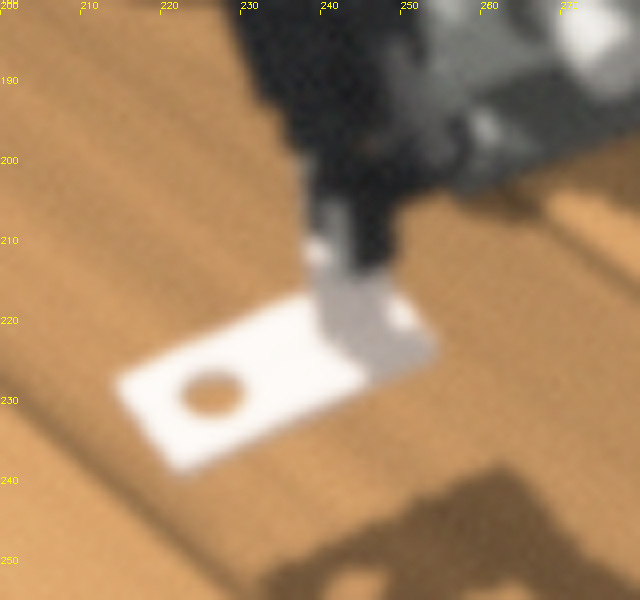

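```bash
python3 -c "
from h import *
d=load('side3');print(plane(d,226.5,229.1,.0465),plane(d,226.5,229.1,.0445))
go([.6778,-.1423,.155],down(169.7))
"
```

```text
[0.45287635 0.08348952 0.0465    ] [0.4539216  0.08507596 0.0445    ]
t 3.22 tcp [0.5005 0.0741 0.0761] F [ 0.2 -0.3 -0.6] gap 0.093 q [-0.39  0.42  0.15  2.09 -0.1   0.64  1.22]
slide [-0.2134 -0.1811 -0.0785] ang [ 0.0013  0.0027 -0.0003]
```

>>> jog_arm --increments '[{"slide":[-0.01,-0.008,-0.03],"angular":[0,0,0],"jaw":-1},{"slide":[-0.03,-0.025,-0.055],"angular":[0,0,0],"jaw":-1},{"slide":[-0.053,-0.045,-0.075],"angular":[0,0,0],"jaw":-1},{"slide":[-0.076,-0.065,-0.078],"angular":[0,0,0],"jaw":-1},{"slide":[-0.1,-0.085,-0.078],"angular":[0,0,0],"jaw":-1}]'

```text
t: 3.63
tcp_pos: [0.5838, -0.0285, 0.1538]
tcp_rot: [0.281, 3.127, 0.001]
contact_force: [0.4, 0.6, -1.7]
finger_gap: 0.093
```

>>> jog_arm --increments '[{"slide":[-0.023,-0.019,0],"angular":[0,0,0],"jaw":-1},{"slide":[-0.045,-0.038,0],"angular":[0,0,0],"jaw":-1},{"slide":[-0.066,-0.056,0],"angular":[0,0,0],"jaw":-1},{"slide":[-0.085,-0.072,0],"angular":[0,0,0],"jaw":-1},{"slide":[-0.1,-0.085,0],"angular":[0,0,0],"jaw":-1}]'

```text
t: 4.05
tcp_pos: [0.6659, -0.1312, 0.151]
tcp_rot: [-0.284, -3.127, 0.001]
contact_force: [0.6, -1.0, -1.0]
finger_gap: 0.092
```

```bash
python3 -c "
from h import *
go([.6778,-.1423,.155],down(169.7))
"
```

```text
t 4.05 tcp [ 0.6659 -0.1312  0.151 ] F [ 0.6 -1.  -1. ] gap 0.092 q [-0.05  0.56  0.22  1.63 -0.14  0.97  1.6 ]
slide [-0.0137 -0.0088 -0.004 ] ang [-0.0009 -0.0018 -0.0014]
```

>>> jog_arm --increments '[{"slide":[-0.009,-0.006,-0.003],"angular":[0,0,0],"jaw":-1},{"slide":[-0.012,-0.008,-0.003],"angular":[0,0,0],"jaw":-1},{"slide":[-0.012,-0.008,-0.003],"angular":[0,0,0],"jaw":-1},{"slide":[-0.012,-0.008,-0.003],"angular":[0,0,0],"jaw":-1}]'

```text
t: 4.38
tcp_pos: [0.6753, -0.1381, 0.1545]
tcp_rot: [-0.281, -3.127, -0.001]
contact_force: [-0.1, 0.1, -3.0]
finger_gap: 0.092
```

```bash
python3 -c "
from h import *
from workcell import bot
for n in('side','top'):
    d=bot.get_image(n); np.save(n+'4.npy',d,allow_pickle=True)
crop(load('side4'),290,170,90,75,8,'s4.png')
crop(load('top4'),280,130,80,75,8,'t4.png')
go([.6778,-.1423,.155],down(169.7))
"
```

```text
t 4.48 tcp [ 0.6754 -0.1376  0.1551] F [ 0.5  0.1 -1.6] gap 0.091 q [-0.04  0.58  0.22  1.59 -0.14  0.99  1.62]
slide [-0.0032 -0.0042  0.0001] ang [ 0.0007 -0.0015  0.0013]
```

View pics/s4.png

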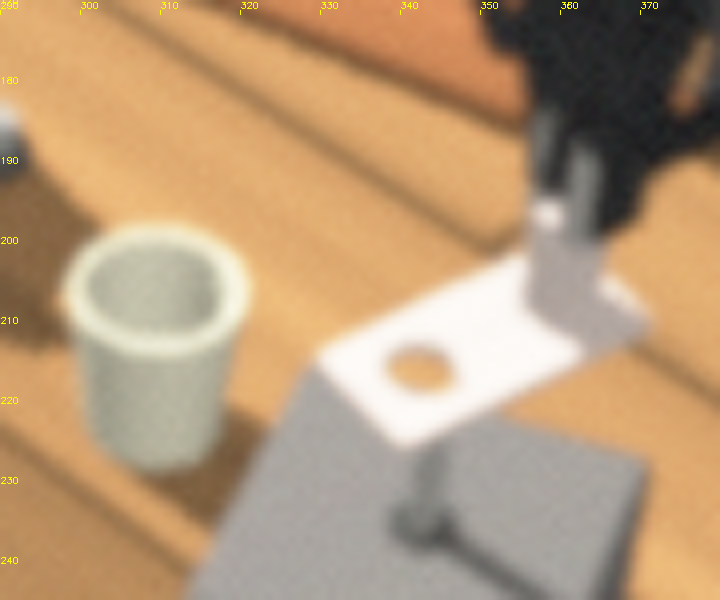

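View pics/t4.png

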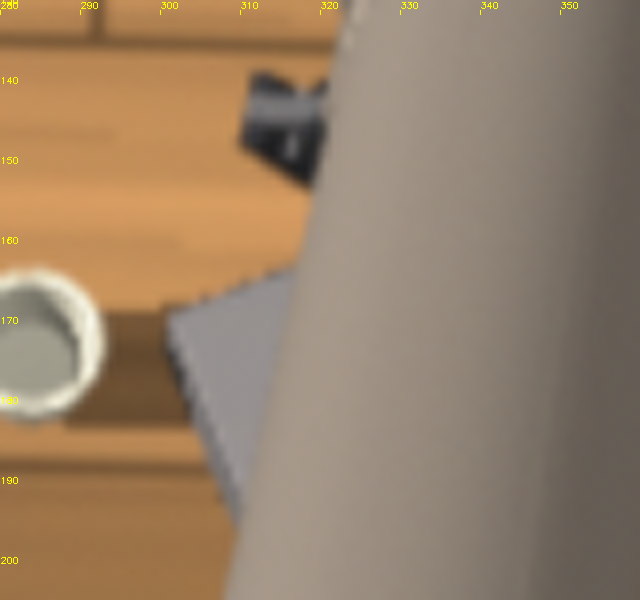

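```bash
python3 -c "
from h import *
d=load('side4')
for z in(.1225,.1245): print(plane(d,342.5,215.9,z))
print(plane(d,343.8,223.8,.1),plane(d,342.5,235.5,.06))
"
```

```text
[ 0.62842047 -0.12751303  0.1225    ]
[ 0.6268083  -0.12870253  0.1245    ]
[ 0.62948237 -0.1330123   0.1       ] [ 0.62988341 -0.13316972  0.06      ]
```

>>> jog_arm --increments '[{"slide":[-0.003,-0.004,0.008],"angular":[0,0,0],"jaw":-1},{"slide":[-0.003,-0.004,0.016],"angular":[0,0,0],"jaw":-1},{"slide":[-0.003,-0.004,0.016],"angular":[0,0,0],"jaw":-1},{"slide":[-0.003,-0.004,0.016],"angular":[0,0,0],"jaw":-1}]'

```text
t: 4.82
tcp_pos: [0.6775, -0.1432, 0.1385]
tcp_rot: [-0.282, -3.127, -0.0]
contact_force: [-0.0, -0.2, -1.5]
finger_gap: 0.093
```

```bash
python3 -c "
from h import *
from workcell import bot
for n in('side',):
    d=bot.get_image(n); np.save(n+'5.npy',d,allow_pickle=True)
crop(load('side5'),290,180,90,75,8,'s5.png')
go([.6778,-.1423,.095],down(169.7))
"
```

```text
t 4.87 tcp [ 0.678  -0.1433  0.1391] F [ 0.2  0.7 -2.4] gap 0.093 q [-0.03  0.6   0.21  1.6  -0.15  0.96  1.63]
slide [0.0003 0.0009 0.0441] ang [ 0.     -0.0011  0.0001]
```

View pics/s5.png

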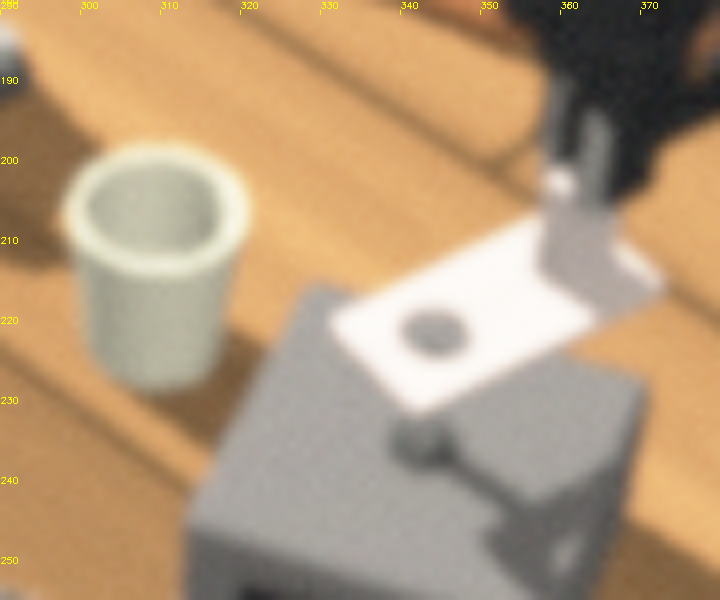

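>>> jog_arm --increments '[{"slide":[0,0.001,0.01],"angular":[0,0,0],"jaw":-1},{"slide":[0,0.001,0.02],"angular":[0,0,0],"jaw":-1},{"slide":[0,0.001,0.025],"angular":[0,0,0],"jaw":-1},{"slide":[0,0.001,0.025],"angular":[0,0,0],"jaw":-1}]'

```text
t: 5.2
tcp_pos: [0.6772, -0.142, 0.1123]
tcp_rot: [-0.281, -3.125, -0.0]
contact_force: [-0.1, 0.2, -1.4]
finger_gap: 0.09
```

```bash
python3 -c "
from h import *
from workcell import bot
for n in('side',):
    d=bot.get_image(n); np.save(n+'6.npy',d,allow_pickle=True)
crop(load('side6'),290,180,90,75,8,'s6.png')
go([.6778,-.1423,.095],down(169.7))
"
```

```text
t 5.25 tcp [ 0.6777 -0.1423  0.1133] F [-0.7  0.1 -1.3] gap 0.093 q [-0.02  0.63  0.21  1.61 -0.15  0.92  1.63]
slide [-0.0001 -0.      0.0183] ang [-0.0001 -0.0024  0.    ]
```

View pics/s6.png

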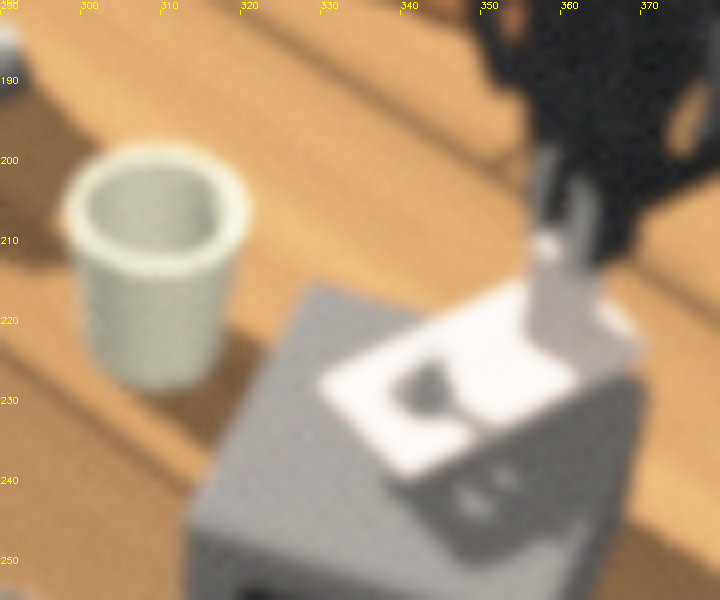

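Post is in the hole (post tip at ≈(344,224), casting a shadow on the plate). Lower to the box.

>>> jog_arm --increments '[{"slide":[0,0,0.007],"angular":[0,0,0],"jaw":-1},{"slide":[0,0,0.013],"angular":[0,0,0],"jaw":-1},{"slide":[0,0,0.016],"angular":[0,0,0],"jaw":-1},{"slide":[0,0,0.016],"angular":[0,0,0],"jaw":-1}]'

```text
t: 5.58
tcp_pos: [0.6779, -0.1423, 0.0975]
tcp_rot: [-0.282, -3.127, -0.0]
contact_force: [-0.5, -0.1, -1.4]
finger_gap: 0.096
```

>>> jog_arm --increments '[{"slide":[0,0,0.002],"angular":[0,0,0],"jaw":-1},{"slide":[0,0,0.003],"angular":[0,0,0],"jaw":-1}]'

```text
t: 5.75
tcp_pos: [0.6787, -0.1426, 0.0957]
tcp_rot: [0.282, 3.129, 0.0]
contact_force: [-0.8, -0.2, -1.5]
finger_gap: 0.091
```

>>> jog_arm --increments '[{"slide":[0,0,0.001],"angular":[0,0,0],"jaw":-1},{"slide":[0,0,0.0015],"angular":[0,0,0],"jaw":-1},{"slide":[0,0,0.0015],"angular":[0,0,0],"jaw":-1}]'

```text
t: 6.0
tcp_pos: [0.6789, -0.1423, 0.0951]
tcp_rot: [0.282, 3.128, 0.001]
contact_force: [-1.9, 1.5, 3.9]
finger_gap: 0.091
```

>>> jog_arm --increments '[{"slide":[0,0,0],"angular":[0,0,0],"jaw":-0.2},{"slide":[0,0,0],"angular":[0,0,0],"jaw":-0.2},{"slide":[0,0,0],"angular":[0,0,0],"jaw":-0.2},{"slide":[0,0,0],"angular":[0,0,0],"jaw":-0.2}]'

```text
t: 6.33
tcp_pos: [0.6786, -0.1427, 0.0941]
tcp_rot: [0.282, 3.129, -0.0]
contact_force: [0.3, -0.3, 0.6]
finger_gap: 0.399
```

>>> jog_arm --increments '[{"slide":[0,0,-0.01],"angular":[0,0,0],"jaw":-0.2},{"slide":[0,0,-0.03],"angular":[0,0,0],"jaw":-0.2},{"slide":[0,0,-0.06],"angular":[0,0,0],"jaw":-0.2},{"slide":[0,0,-0.09],"angular":[0,0,0],"jaw":0.3},{"slide":[0,0,-0.1],"angular":[0,0,0],"jaw":1}]'

```text
t: 6.75
tcp_pos: [0.681, -0.1433, 0.2]
tcp_rot: [0.282, 3.121, -0.001]
contact_force: [0.6, -0.1, 0.9]
finger_gap: 0.67
```

```bash
python3 -c "
from h import *
from workcell import bot
for n in('side',):
    d=bot.get_image(n); np.save(n+'7.npy',d,allow_pickle=True)
crop(load('side7'),290,180,90,75,8,'s7.png')
go([.4638,-.1217,.16],down(169.7))
"
```

```text
t 6.80 tcp [ 0.6814 -0.1434  0.2005] F [ 1.  -0.   2.5] gap 0.753 q [-0.04  0.54  0.23  1.55 -0.13  1.06  1.61]
slide [ 0.2183 -0.0177  0.0386] ang [ 0.0004  0.0087 -0.0005]
```

View pics/s7.png

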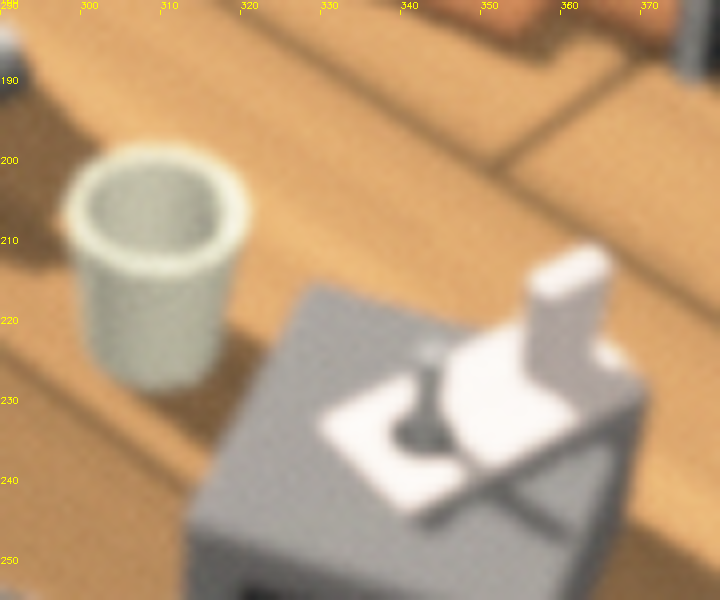

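>>> jog_arm --increments '[{"slide":[0.025,-0.003,0],"angular":[0,0.002,0],"jaw":1},{"slide":[0.06,-0.006,0.005],"angular":[0,0.004,0],"jaw":1},{"slide":[0.1,-0.01,0.01],"angular":[0,0.004,0],"jaw":1},{"slide":[0.14,-0.013,0.02],"angular":[0,0.004,0],"jaw":1},{"slide":[0.175,-0.016,0.03],"angular":[0,0.004,0],"jaw":1}]'

```text
t: 7.22
tcp_pos: [0.5007, -0.1267, 0.1635]
tcp_rot: [-0.282, -3.124, -0.001]
contact_force: [0.8, 0.4, 0.4]
finger_gap: 1.002
```

```bash
python3 -c "
from h import *
go([.4638,-.1217,.15],down(169.7))
"
```

```text
t 7.22 tcp [ 0.5007 -0.1267  0.1635] F [0.8 0.4 0.4] gap 1.002 q [-0.06  0.3   0.23  2.01 -0.09  0.85  1.61]
slide [ 0.0372 -0.0016  0.0137] ang [ 0.     -0.0048 -0.0002]
```

>>> jog_arm --increments '[{"slide":[0.02,-0.001,0.008],"angular":[0,0,0],"jaw":1},{"slide":[0.03,-0.0015,0.014],"angular":[0,0,0],"jaw":1},{"slide":[0.037,-0.0015,0.014],"angular":[0,0,0],"jaw":1},{"slide":[0.037,-0.0015,0.014],"angular":[0,0,0],"jaw":1},{"slide":[0.037,-0.0015,0.014],"angular":[0,0,0],"jaw":1}]'

```text
t: 7.63
tcp_pos: [0.4677, -0.1218, 0.1508]
tcp_rot: [-0.281, -3.126, -0.001]
contact_force: [0.4, -1.3, 0.4]
finger_gap: 1.0
```

```bash
python3 -c "
from h import *
from workcell import bot
go([.4638,-.1217,.073],down(169.7))
for n in('side',):
    d=bot.get_image(n); np.save(n+'8.npy',d,allow_pickle=True)
crop(load('side8'),240,220,90,75,8,'s8.png')
"
```

```text
t 7.63 tcp [ 0.4677 -0.1218  0.1508] F [ 0.4 -1.3  0.4] gap 1.000 q [-0.07  0.27  0.22  2.09 -0.08  0.8   1.6 ]
slide [ 0.0036 -0.0006  0.0778] ang [ 0.0001 -0.0029  0.0002]
```

View pics/s8.png

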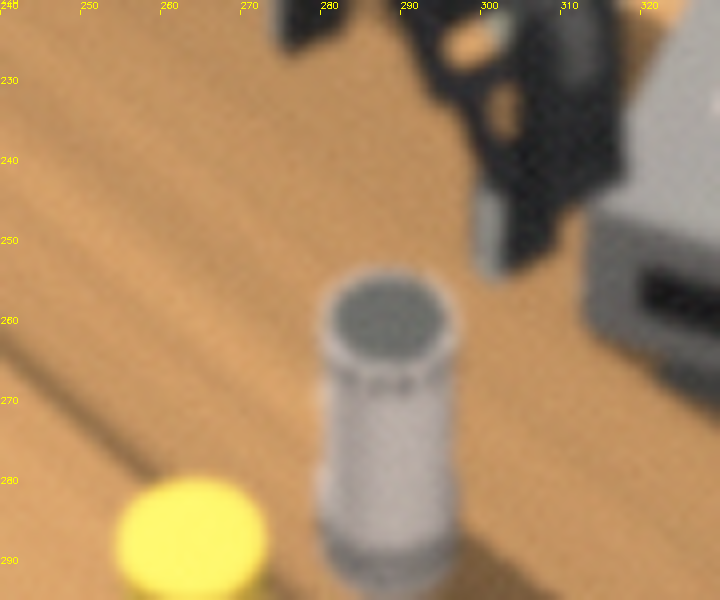

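>>> jog_arm --increments '[{"slide":[0.0035,0,0.015],"angular":[0,0,0],"jaw":1},{"slide":[0.0035,0,0.035],"angular":[0,0,0],"jaw":1},{"slide":[0.0035,0,0.055],"angular":[0,0,0],"jaw":1},{"slide":[0.0035,0,0.07],"angular":[0,0,0],"jaw":1},{"slide":[0.0035,0,0.077],"angular":[0,0,0],"jaw":1}]'

```text
t: 8.1
tcp_pos: [0.4634, -0.121, 0.0718]
tcp_rot: [-0.281, -3.124, -0.0]
contact_force: [-0.5, 0.6, -0.3]
finger_gap: 1.001
```

>>> jog_arm --increments '[{"slide":[0,0,0],"angular":[0,0,0],"jaw":1},{"slide":[0,0,0],"angular":[0,0,0],"jaw":1},{"slide":[0,0,0],"angular":[0,0,0],"jaw":1}]'

```text
t: 8.35
tcp_pos: [0.4642, -0.1213, 0.0742]
tcp_rot: [-0.282, -3.127, -0.0]
contact_force: [-0.3, -0.5, 0.1]
finger_gap: 1.003
```

```bash
python3 -c "
from h import *
from workcell import bot
go([.4638,-.1217,.073],down(169.7))
for n in('side',):
    d=bot.get_image(n); np.save(n+'9.npy',d,allow_pickle=True)
crop(load('side9'),240,220,90,75,8,'s9.png')
"
```

```text
t 8.35 tcp [ 0.4642 -0.1213  0.0742] F [-0.3 -0.5  0.1] gap 1.003 q [-0.04  0.39  0.2   2.15 -0.13  0.61  1.64]
slide [ 0.0003 -0.0004  0.0012] ang [ 0.0001 -0.0023 -0.0002]
```

View pics/s9.png

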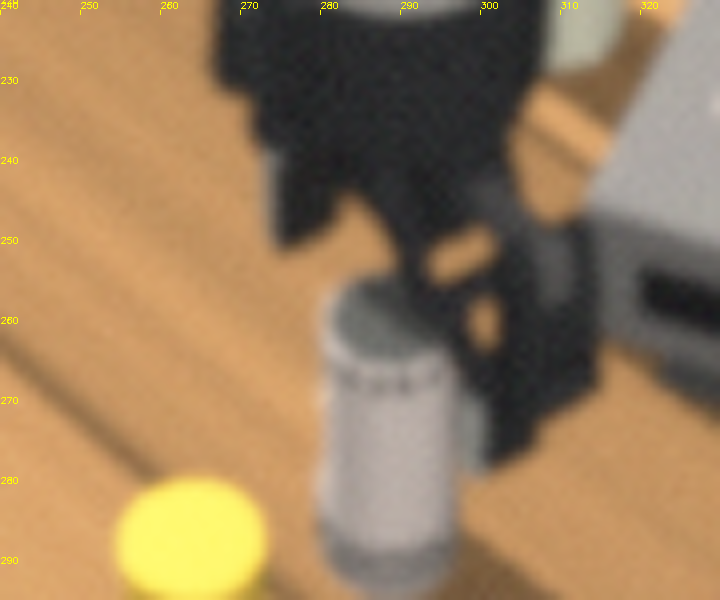

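>>> jog_arm --increments '[{"slide":[0,0,0],"angular":[0,0,0],"jaw":-1},{"slide":[0,0,0],"angular":[0,0,0],"jaw":-1},{"slide":[0,0,0],"angular":[0,0,0],"jaw":-1},{"slide":[0,0,0],"angular":[0,0,0],"jaw":-1},{"slide":[0,0,0],"angular":[0,0,0],"jaw":-1}]'

```text
t: 8.82
tcp_pos: [0.4636, -0.1209, 0.0739]
tcp_rot: [-0.282, -3.126, -0.001]
contact_force: [-0.9, 1.2, 5.9]
finger_gap: 0.402
```

>>> jog_arm --increments '[{"slide":[0,0,0],"angular":[0,0,0],"jaw":-1},{"slide":[0,0,0],"angular":[0,0,0],"jaw":-1},{"slide":[0,0,0],"angular":[0,0,0],"jaw":-1}]'

```text
t: 9.07
tcp_pos: [0.4635, -0.1209, 0.0739]
tcp_rot: [-0.282, -3.126, -0.001]
contact_force: [-0.6, 1.8, 4.6]
finger_gap: 0.403
```

```bash
python3 -c "
from h import *
from workcell import bot
go([.4638,-.1217,.073],down(169.7))
for n in('side',):
    d=bot.get_image(n); np.save(n+'10.npy',d,allow_pickle=True)
crop(load('side10'),240,220,90,75,8,'s10.png')
"
```

```text
t 9.07 tcp [ 0.4635 -0.1209  0.0739] F [-0.6  1.8  4.6] gap 0.403 q [-0.04  0.39  0.2   2.15 -0.13  0.61  1.64]
slide [-0.0004 -0.0007  0.0009] ang [ 0.0005 -0.0032  0.0001]
```

View pics/s10.png

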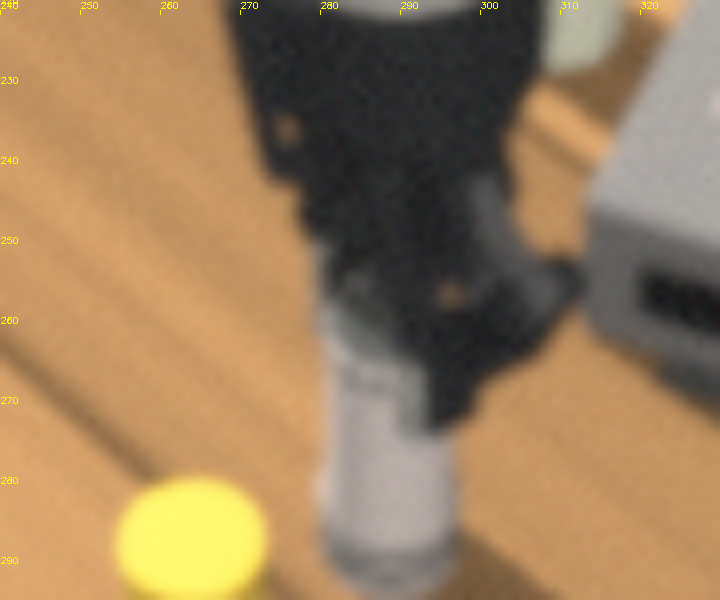

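```bash
cat >> h.py <<'E'
def dirv(yaw=-15,tilt=25):
    a,b=np.radians(yaw),np.radians(tilt); return np.array([np.sin(b)*np.cos(a),np.sin(b)*np.sin(a),np.cos(b)])
def tilted(d,a=169.7):
    D=down(a); z=-np.asarray(d); ax=np.cross(D[:,2],z); s=np.linalg.norm(ax); c=D[:,2]@z
    return R.from_rotvec(ax/s*np.arctan2(s,c)).as_matrix()@D
E
python3 -c "
from h import *
d=dirv();print(d)
go([.7346,.16,.26],tilted(d))
"
```

```text
[ 0.40821789 -0.10938165  0.90630779]
t 9.12 tcp [ 0.4636 -0.1209  0.0739] F [-1.7  1.8  5.5] gap 0.401 q [-0.04  0.39  0.2   2.15 -0.13  0.61  1.64]
slide [-0.2159  0.3249 -0.1866] ang [-3.530e-02  4.317e-01  2.000e-04]
```

>>> jog_arm --increments '[{"slide":[0,0,-0.01],"angular":[0,0,0],"jaw":-1},{"slide":[0,0,-0.035],"angular":[0,0,0],"jaw":-1},{"slide":[0,0,-0.065],"angular":[0,0,0],"jaw":-1},{"slide":[0,0,-0.095],"angular":[0,0,0],"jaw":-1},{"slide":[0,0,-0.12],"angular":[0,0,0],"jaw":-1}]'

```text
t: 9.53
tcp_pos: [0.4629, -0.1214, 0.1952]
tcp_rot: [-0.282, -3.125, -0.0]
contact_force: [0.9, 0.7, -4.7]
finger_gap: 0.401
```

```bash
python3 -c "
from h import *
d=dirv()
go([.7346,.16,.26],tilted(d))
"
```

```text
t 9.53 tcp [ 0.4629 -0.1214  0.1952] F [ 0.9  0.7 -4.7] gap 0.401 q [-0.08  0.19  0.24  2.06 -0.06  0.9   1.58]
slide [-0.2165  0.3255 -0.0658] ang [-0.0359  0.4306 -0.0006]
```

>>> jog_arm --increments '[{"slide":[-0.012,0.018,-0.01],"angular":[-0.002,0.03,0],"jaw":-1},{"slide":[-0.03,0.045,-0.02],"angular":[-0.005,0.07,0],"jaw":-1},{"slide":[-0.05,0.075,-0.035],"angular":[-0.009,0.11,0],"jaw":-1},{"slide":[-0.07,0.105,-0.05],"angular":[-0.013,0.16,0],"jaw":-1},{"slide":[-0.09,0.135,-0.06],"angular":[-0.017,0.21,0],"jaw":-1}]'

```text
t: 9.95
tcp_pos: [0.5772, -0.0034, 0.2549]
tcp_rot: [-0.263, -2.917, -0.054]
contact_force: [1.5, -1.0, -3.2]
finger_gap: 0.401
```

```bash
python3 -c "
from h import *
d=dirv()
go([.7346,.16,.26],tilted(d))
"
```

```text
t 9.95 tcp [ 0.5772 -0.0034  0.2549] F [ 1.5 -1.  -3.2] gap 0.401 q [-0.2   0.42  0.19  1.62 -0.14  1.32  1.42]
slide [-0.122   0.1892 -0.0285] ang [-0.0185  0.2198 -0.0003]
```

>>> jog_arm --increments '[{"slide":[-0.018,0.028,-0.005],"angular":[-0.004,0.045,0],"jaw":-1},{"slide":[-0.036,0.055,-0.01],"angular":[-0.008,0.09,0],"jaw":-1},{"slide":[-0.054,0.083,-0.015],"angular":[-0.011,0.13,0],"jaw":-1},{"slide":[-0.072,0.11,-0.02],"angular":[-0.015,0.17,0],"jaw":-1},{"slide":[-0.09,0.135,-0.025],"angular":[-0.018,0.2,0],"jaw":-1}]'

```text
t: 10.37
tcp_pos: [0.6931, 0.1127, 0.2599]
tcp_rot: [-0.245, -2.717, -0.099]
contact_force: [0.7, 0.3, -3.8]
finger_gap: 0.395
```

```bash
python3 -c "
from h import *
d=dirv()
go([.7346,.16,.23],tilted(d))
"
```

```text
t 10.37 tcp [0.6931 0.1127 0.2599] F [ 0.7  0.3 -3.8] gap 0.395 q [-0.25  0.75  0.15  1.1  -0.26  1.69  1.3 ]
slide [-0.0421  0.0532  0.016 ] ang [-0.0017  0.0178  0.0001]
```

>>> jog_arm --increments '[{"slide":[-0.018,0.022,0],"angular":[-0.001,0.01,0],"jaw":-1},{"slide":[-0.03,0.037,0.005],"angular":[-0.002,0.018,0],"jaw":-1},{"slide":[-0.037,0.046,0.01],"angular":[-0.002,0.018,0],"jaw":-1},{"slide":[-0.041,0.052,0.015],"angular":[-0.002,0.018,0],"jaw":-1},{"slide":[-0.041,0.052,0.015],"angular":[-0.002,0.018,0],"jaw":-1}]'

```text
t: 10.78
tcp_pos: [0.7324, 0.1586, 0.2297]
tcp_rot: [-0.242, -2.698, -0.103]
contact_force: [-1.8, 0.6, -5.9]
finger_gap: 0.399
```

>>> jog_arm --increments '[{"slide":[0,0,0],"angular":[0,0,0],"jaw":-1},{"slide":[0,0,0],"angular":[0,0,0],"jaw":-1},{"slide":[0,0,0],"angular":[0,0,0],"jaw":-1}]'

```text
t: 11.03
tcp_pos: [0.7334, 0.1561, 0.2337]
tcp_rot: [-0.246, -2.703, -0.104]
contact_force: [0.6, -0.1, -3.4]
finger_gap: 0.398
```

```bash
python3 -c "
from h import *
from workcell import bot
for n in('side','top'):
    d=bot.get_image(n); np.save(n+'11.npy',d,allow_pickle=True)
crop(load('side11'),240,90,90,90,7,'s11.png')
crop(load('top11'),190,110,90,90,7,'t11.png')
d=dirv()
go([.7346,.16,.2074],tilted(d))
"
```

```text
t 11.13 tcp [0.7335 0.1565 0.2335] F [ 0.5 -0.3 -4.1] gap 0.400 q [-0.27  0.87  0.15  0.94 -0.29  1.74  1.24]
slide [-0.0114  0.0027  0.0236] ang [ 0.0018  0.0044 -0.001 ]
```

View pics/s11.png

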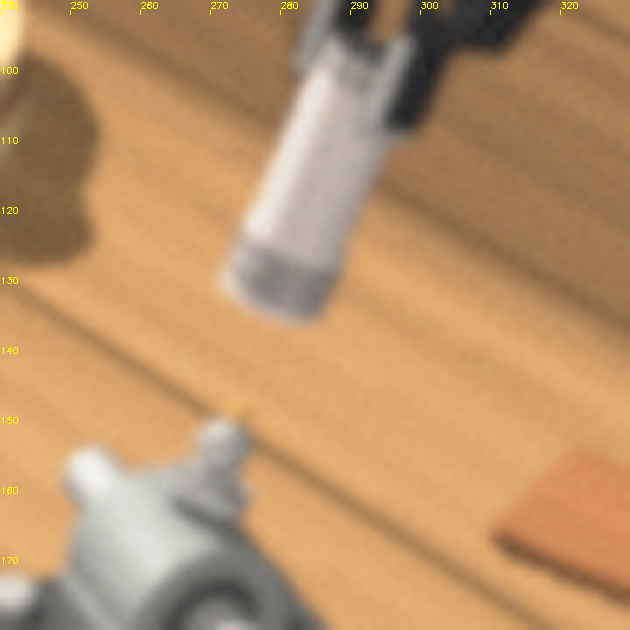

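View pics/t11.png

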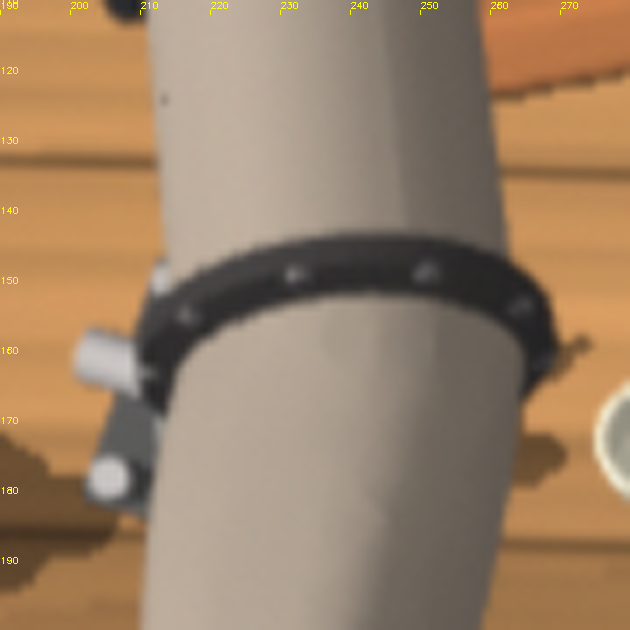

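Run:
```python
from h import *
from workcell import bot
im=load("side11"); s=bot.get_state(); Rm=R.from_rotvec(s["tcp_rot"]).as_matrix(); p=s["tcp_pos"]; z=Rm[:,2]
print("d act",-z,"mouth",p+.0739*z)
x0,y0,k,w,h=240,90,7,90,90
a=cv2.resize(im["image"][y0:y0+h,x0:x0+w,::-1],None,fx=k,fy=k,interpolation=cv2.INTER_CUBIC)
def dot(P,c,r=1):
    q=(proj(im,P)-[x0,y0])*k; cv2.circle(a,(int(q[0]),int(q[1])),r,c,-1)
for off,rad in((.0739,.02),(.0739-.03,.02),(.0739-.1,.018),(.0739-.03,.018)):
    for th in np.linspace(0,6.28,60): dot(p+off*z+rad*(Rm[:,0]*np.cos(th)+Rm[:,1]*np.sin(th)),(0,0,255))
d=dirv(); 
for seat,c in((np.array([.680,.1745,.086]),(0,255,0)),(np.array([.680,.1748,.0815]),(255,0,0))):
    for m,rad in((0,.018),(.022,.009)):
        for th in np.linspace(0,6.28,40):
            u=np.cross(d,[0,0,1]);u/=np.linalg.norm(u);v=np.cross(d,u); dot(seat+m*d+rad*(u*np.cos(th)+v*np.sin(th)),c)
    dot(seat+.035*d,c,2);dot(seat+.028*d,c,2)
cv2.imwrite("pics/s11o.png",a)
```

```text
d act [ 0.40394059 -0.11047913  0.9080894 ] mouth [0.70361062 0.16471342 0.16634387]
```

View pics/s11o.png

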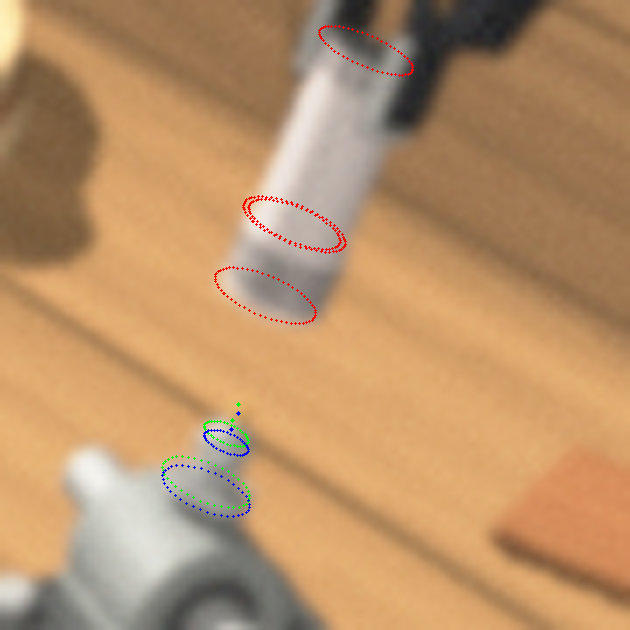

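```bash
cat >> h.py <<'E'
def perp(im,P,d,rmax=.04,half=None):
    """sub-pixel edges of metal (low R-B) across axis at world point P; returns offset (px) of mid from proj(P), width px, px/mm"""
    c=proj(im,P); e=proj(im,P+d*.01)-c; e/=np.linalg.norm(e); n=np.array([-e[1],e[0]])
    if n[0]<0: n=-n
    f=210/np.tan(np.radians(im["fov_y"]/2)); sc=f/np.linalg.norm(P-im["world_from_camera"][:3,3])/1000
    m=im["image"].astype(np.float32); m=m[...,0]-m[...,2]
    ts=np.arange(-rmax*1000*sc,rmax*1000*sc,.05)
    xy=c+ts[:,None]*n-0.5
    pr=cv2.remap(m,xy[:,0].astype(np.float32).reshape(1,-1),xy[:,1].astype(np.float32).reshape(1,-1),cv2.INTER_LINEAR)[0]
    i0=len(ts)//2; th=(pr[i0-10:i0+10].mean()+np.median(np.r_[pr[:20],pr[-20:]]))/2
    l=i0
    while l>0 and pr[l]<th: l-=1
    r=i0
    while r<len(ts)-1 and pr[r]<th: r+=1
    return (ts[l]+ts[r])/2/sc,(ts[r]-ts[l])/sc,n
E
python3 - <<'E'
from h import *
from workcell import bot
np.set_printoptions(precision=2,suppress=True)
im=load("side11"); s=bot.get_state(); Rm=R.from_rotvec(s["tcp_rot"]).as_matrix(); p=s["tcp_pos"]; z=Rm[:,2]
for o in(.069,.064,.059,.054,.049,.044,.038,.032,.026): print("gun",o,perp(im,p+o*z,-z,.035))
d=dirv();seat=np.array([.680,.1745,.086])
for f in("side0","side11"):
  for o in(.016,.018,.02,.022,.024,.026,.03,.032): print(f,o,perp(load(f),seat+o*d,d,.018))
E
```

```text
gun 0.069 (np.float64(2.469970995452273), np.float64(40.43332546785184), array([0.93, 0.38]))
gun 0.064 (np.float64(2.3495687267496557), np.float64(40.50587030929188), array([0.93, 0.38]))
gun 0.059 (np.float64(2.4268729516456427), np.float64(40.97257670495944), array([0.93, 0.38]))
gun 0.054 (np.float64(2.5043346534405337), np.float64(41.96289191993347), array([0.93, 0.38]))
gun 0.049 (np.float64(2.1891189968128644), np.float64(41.11754705985648), array([0.93, 0.38]))
gun 0.044 (np.float64(2.071328606532559), np.float64(38.83662996874839), array([0.93, 0.38]))
gun 0.038 (np.float64(2.33562210542393), np.float64(37.85779863836692), array([0.93, 0.38]))
gun 0.032 (np.float64(2.4041243948101023), np.float64(38.05576419262909), array([0.93, 0.38]))
gun 0.026 (np.float64(2.668164133765436), np.float64(37.86333596865541), array([0.93, 0.38]))
side0 0.016 (np.float64(0.9827210848108483), np.float64(20.880993193291935), array([0.92, 0.38]))
side0 0.018 (np.float64(1.30942940705862), np.float64(20.461219933093695), array([0.92, 0.38]))
side0 0.02 (np.float64(1.5680382813426945), np.float64(2
[... 587 characters left out ...]
32), array([0.92, 0.38]))
side11 0.018 (np.float64(1.3094294070586188), np.float64(20.732229468631356), array([0.92, 0.38]))
side11 0.02 (np.float64(1.635747756364644), np.float64(20.583680406671903), array([0.92, 0.38]))
side11 0.022 (np.float64(1.8263448943622957), np.float64(19.894011600486397), array([0.92, 0.38]))
side11 0.024 (np.float64(1.4081102300004187), np.float64(18.79949353289239), array([0.92, 0.38]))
side11 0.026 (np.float64(0.8552634103307536), np.float64(17.70637639249698), array([0.92, 0.38]))
side11 0.03 (np.float64(-4.568089938054353), np.float64(26.863820123891294), array([0.92, 0.38]))
side11 0.032 (np.float64(-0.05697787579377303), np.float64(0.0), array([0.92, 0.38]))
```

Run:
```python
from h import *
np.set_printoptions(precision=2,suppress=True)
d=dirv();seat=np.array([.680,.1745,.086])
t=load("top0");s=load("side0")
for n,im,(x,y,w,h) in(("top",t,(215,145,20,14)),("side",s,(268,142,12,9))):
    a=im["image"][y:y+h,x:x+w]
    hsv=cv2.cvtColor(a,cv2.COLOR_RGB2HSV)
    print(n,"pin31",proj(im,seat+.031*d),"tip",proj(im,seat+.035*d),"27",proj(im,seat+.027*d),"seat",proj(im,seat))
    if n=="top":
        m=(a[...,0].astype(int)-a[...,2]); print(m)
```

```text
top pin31 [224.3  152.13] tip [224.3  151.28] 27 [224.3  152.96] seat [224.29 158.49]
[[108 109 110 109 109 110 109 110 110 109 110 108 106 104 104 105 105 104
  103 104]
 [ 93 102 104 105 105 107 107 107 107 107 107 107 106 106 105 104 105 105
  104 104]
 [ 43  68  82  89  99 103 104 104 104 106 106 105 106 106 107 106 107 106
  106 106]
 [ 10  14  21  43  74  82  87  88  91 102 104 105 106 106 106 106 106 106
  106 106]
 [  7   6   4   6  15  24  33  36  57  88  92  94 103 106 105 106 107 108
  108 107]
 [  7   6   3   2   1   1   3  12  64  86  65  52  81  90  92  96 105 108
  109 109]
 [  7   5   3   1   0   1   1  17  97 116  67  20  23  34  38  55  84  94
  108 110]
 [  6   5   2   2   1   1   3  14  80  98  51  11   3   3   5  12  22  43
   78  90]
 [  2   2   1   2   1   1   4  11  41  48  23   7   2   2   1   2   2   4
   14  24]
 [  1   1   1   2   2   2   6   8  12  11   7   5   3   1   2   1   1   0
    1   2]
 [  2   2   3   3   3   5   7   7   7   7   6   5   4   3   2   1   1   1
    1   0]
 [  1   3   4   3   4   6   7   6   6   5   6   5   4   3   2   2   2   2
    0   1]
 [  2   4   4   5   5   6   6   6   5   5   6   6   4   4   3   3   3   2
    2   1]
 [  3   4   5   5   6   7   6   6   4   5   5   5   5   3   3   3   3   2
    1   2]]
side pin31 [273.56 149.09] tip [274.1  147.81] 27 [273.03 150.37] seat [269.49 158.87]
```

```bash
cat > st.py <<'E'
import sys
from h import *
d=dirv();seat=np.array([.680,.175,.086])
def rep(h):
    from workcell import bot
    s=bot.get_state(); z=R.from_rotvec(s["tcp_rot"]).as_matrix()[:,2]
    m=s["tcp_pos"]+.0739*z-seat; Rm=R.from_rotvec(s["tcp_rot"]).as_matrix()
    lat=m-(m@d)*d; F=s["contact_force"]
    print("h %.4f"%(m@d),"lat(tool) ",np.round(Rm.T@lat*1000,2),"mm; F tool",np.round(Rm.T@F,1),"F along d %.1f"%(F@d),"tq",np.round(s["wrist_torque"],2))
    go(seat+d*(h+.0739),tilted(d))
if __name__=="__main__": rep(float(sys.argv[1]))
E
python3 st.py .045
```

```text
h 0.0836 lat(tool)  [11.15 -2.93 -0.05] mm; F tool [-2.2 -0.3  3.5] F along d -3.5 tq [-0.27 -0.88 -0.  ]
t 11.13 tcp [0.7335 0.1565 0.2335] F [ 0.5 -0.3 -4.1] gap 0.400 q [-0.27  0.87  0.15  0.94 -0.29  1.74  1.24]
slide [-0.0113  0.003   0.0386] ang [ 0.0018  0.0044 -0.001 ]
```

>>> jog_arm --increments '[{"slide":[-0.006,0.0015,0.012],"angular":[0.001,0.003,0],"jaw":-1},{"slide":[-0.01,0.0025,0.026],"angular":[0.001,0.003,0],"jaw":-1},{"slide":[-0.01,0.0025,0.034],"angular":[0.001,0.003,0],"jaw":-1},{"slide":[-0.01,0.0025,0.036],"angular":[0.001,0.003,0],"jaw":-1},{"slide":[-0.01,0.0025,0.036],"angular":[0.001,0.003,0],"jaw":-1}]'

```text
t: 11.55
tcp_pos: [0.7274, 0.1625, 0.1943]
tcp_rot: [-0.243, -2.697, -0.102]
contact_force: [0.4, 0.7, -3.9]
finger_gap: 0.4
```

>>> jog_arm --increments '[{"slide":[0,0,0],"angular":[0,0,0],"jaw":-1},{"slide":[0,0,0],"angular":[0,0,0],"jaw":-1}]'

```text
t: 11.72
tcp_pos: [0.7287, 0.1623, 0.1963]
tcp_rot: [-0.244, -2.7, -0.104]
contact_force: [-0.1, -0.4, -4.5]
finger_gap: 0.394
```

```bash
python3 st.py .042
```

```text
h 0.0474 lat(tool)  [ 0.86  0.47 -0.  ] mm; F tool [-1.8 -0.6  4. ] F along d -4.0 tq [-0.26 -0.88  0.  ]
t 11.72 tcp [0.7287 0.1623 0.1963] F [-0.1 -0.4 -4.5] gap 0.394 q [-0.28  0.88  0.14  0.99 -0.29  1.67  1.25]
slide [-0.001  -0.0004  0.0054] ang [0.0007 0.0014 0.    ]
```

>>> jog_arm --increments '[{"slide":[-0.001,-0.0004,0.003],"angular":[0.0005,0.001,0],"jaw":-1},{"slide":[-0.001,-0.0004,0.005],"angular":[0.0005,0.001,0],"jaw":-1},{"slide":[-0.001,-0.0004,0.005],"angular":[0.0005,0.001,0],"jaw":-1}]'

```text
t: 11.97
tcp_pos: [0.7268, 0.1623, 0.19]
tcp_rot: [-0.243, -2.697, -0.102]
contact_force: [-0.1, -0.5, -4.3]
finger_gap: 0.402
```

```bash
python3 st.py .036
python3 - <<'E'
from h import *
from workcell import bot
for n in('side','top'):
    d=bot.get_image(n); np.save(n+'12.npy',d,allow_pickle=True)
im=load("side12");crop(im,235,95,90,90,8,'s12.png')
s=bot.get_state(); Rm=R.from_rotvec(s["tcp_rot"]).as_matrix(); p=s["tcp_pos"]; z=Rm[:,2]
print("gun",[np.round(perp(im,p+o*z,-z,.035)[:2],2) for o in (.069,.064,.059,.054,.049,.044,.038,.032,.026)])
d=dirv();seat=np.array([.680,.175,.086])
print("nip",[np.round(perp(im,seat+o*d,d,.018)[:2],2) for o in (.018,.02,.022,.024)])
E
```

```text
h 0.0408 lat(tool)  [ 0.18 -0.18  0.  ] mm; F tool [-1.8 -0.6  3.9] F along d -3.9 tq [-0.21 -0.83 -0.02]
t 11.97 tcp [0.7268 0.1623 0.19  ] F [-0.1 -0.5 -4.3] gap 0.402 q [-0.28  0.89  0.14  1.   -0.29  1.66  1.25]
slide [-0.0001  0.0002  0.0048] ang [-0.0004 -0.0017 -0.0003]
gun [array([ 2.28, 39.9 ]), array([ 2.22, 40.38]), array([ 2.43, 40.58]), array([ 2.11, 41.59]), array([ 1.66, 41.  ]), array([ 1.8 , 38.67]), array([ 2.07, 37.67]), array([ 2.01, 37.87]), array([ 2.14, 37.67])]
nip [array([ 1.72, 20.74]), array([ 1.91, 20.32]), array([ 2.17, 19.76]), array([ 1.82, 18.8 ])]
```

View pics/s12.png

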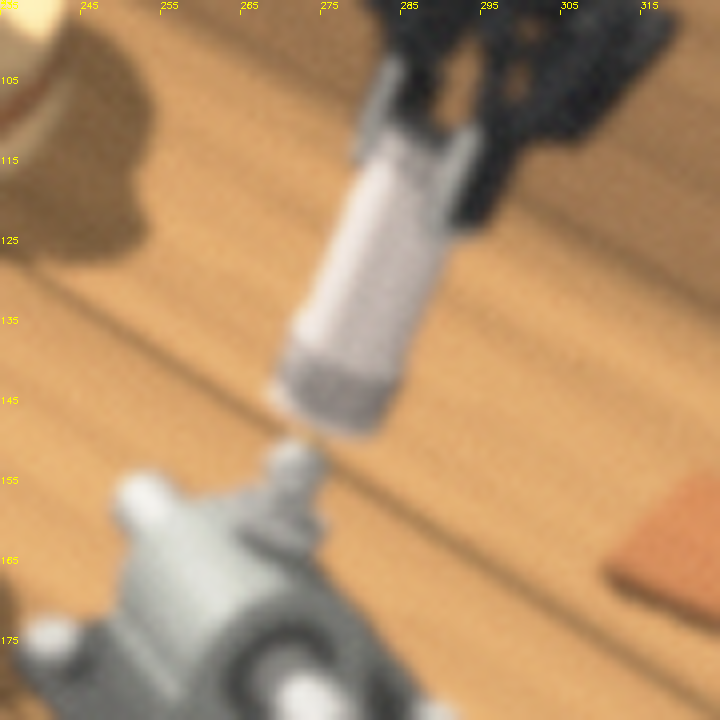

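>>> jog_arm --increments '[{"slide":[0,0,0.003],"angular":[0,0,0],"jaw":-1},{"slide":[0,0,0.006],"angular":[0,0,0],"jaw":-1},{"slide":[0,0,0.008],"angular":[0,0,0],"jaw":-1},{"slide":[0,0,0.008],"angular":[0,0,0],"jaw":-1}]'

```text
t: 12.4
tcp_pos: [0.7232, 0.1634, 0.1825]
tcp_rot: [-0.243, -2.697, -0.102]
contact_force: [-0.1, 0.2, -4.4]
finger_gap: 0.396
```

```bash
python3 st.py .025
```

```text
h 0.0324 lat(tool)  [ 0.43 -0.06  0.  ] mm; F tool [-1.8  0.   4. ] F along d -4.0 tq [-0.25 -0.9   0.01]
t 12.40 tcp [0.7232 0.1634 0.1825] F [-0.1  0.2 -4.4] gap 0.396 q [-0.28  0.88  0.14  1.02 -0.29  1.64  1.25]
slide [-0.0003  0.      0.0074] ang [-0.0005 -0.0023 -0.0001]
```

>>> jog_arm --increments '[{"slide":[0,0,0.002],"angular":[0,0,0],"jaw":-1},{"slide":[0,0,0.004],"angular":[0,0,0],"jaw":-1},{"slide":[0,0,0.006],"angular":[0,0,0],"jaw":-1},{"slide":[0,0,0.006],"angular":[0,0,0],"jaw":-1}]'

```text
t: 12.73
tcp_pos: [0.7209, 0.164, 0.1772]
tcp_rot: [-0.243, -2.697, -0.102]
contact_force: [-0.5, -0.2, -4.3]
finger_gap: 0.399
```

```bash
python3 st.py .02
```

```text
h 0.0267 lat(tool)  [ 0.29 -0.1   0.  ] mm; F tool [-1.4 -0.5  4.1] F along d -4.1 tq [-0.2  -0.87 -0.01]
t 12.73 tcp [0.7209 0.164  0.1772] F [-0.5 -0.2 -4.3] gap 0.399 q [-0.28  0.88  0.14  1.04 -0.29  1.63  1.26]
slide [-0.0002  0.0001  0.0067] ang [-0.0004 -0.0019 -0.0001]
```

>>> jog_arm --increments '[{"slide":[0,0,0.002],"angular":[0,0,0],"jaw":-1},{"slide":[0,0,0.004],"angular":[0,0,0],"jaw":-1},{"slide":[0,0,0.005],"angular":[0,0,0],"jaw":-1},{"slide":[0,0,0.005],"angular":[0,0,0],"jaw":-1}]'

```text
t: 13.07
tcp_pos: [0.7189, 0.1646, 0.1729]
tcp_rot: [-0.243, -2.697, -0.103]
contact_force: [-0.5, 0.2, -3.9]
finger_gap: 0.402
```

```bash
python3 st.py .018
python3 - <<'E'
from h import *
from workcell import bot
d=bot.get_image('side'); np.save('side13.npy',d,allow_pickle=True)
im=load("side13");crop(im,235,105,80,75,8,'s13.png')
s=bot.get_state(); Rm=R.from_rotvec(s["tcp_rot"]).as_matrix(); p=s["tcp_pos"]; z=Rm[:,2]
print("gun",[np.round(perp(im,p+o*z,-z,.035)[:2],2) for o in (.069,.064,.059,.054,.049,.044,.038,.032,.026)])
E
```

```text
h 0.0219 lat(tool)  [ 0.3  -0.02  0.  ] mm; F tool [-1.1 -0.   3.7] F along d -3.7 tq [-0.19 -0.85  0.02]
t 13.07 tcp [0.7189 0.1646 0.1729] F [-0.5  0.2 -3.9] gap 0.402 q [-0.29  0.88  0.14  1.05 -0.29  1.62  1.26]
slide [-0.0002  0.      0.0039] ang [-0.0003 -0.0017 -0.0001]
gun [array([ 1.76, 40.81]), array([ 1.77, 40.34]), array([ 2.38, 40.28]), array([ 2.19, 41.03]), array([ 1.73, 41.23]), array([ 1.54, 39.29]), array([ 1.68, 38.02]), array([ 1.75, 37.95]), array([ 1.88, 37.48])]
```

View pics/s13.png

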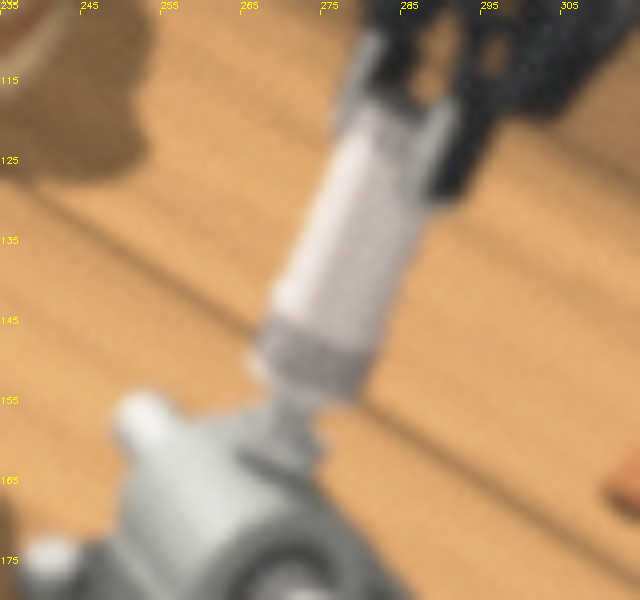

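>>> jog_arm --increments '[{"slide":[0,0,0.002],"angular":[0,0,0],"jaw":-1},{"slide":[0,0,0.003],"angular":[0,0,0],"jaw":-1},{"slide":[0,0,0.004],"angular":[0,0,0],"jaw":-1},{"slide":[0,0,0.004],"angular":[0,0,0],"jaw":-1}]'

```text
t: 13.45
tcp_pos: [0.7173, 0.1649, 0.1693]
tcp_rot: [-0.243, -2.697, -0.102]
contact_force: [0.1, -1.1, -4.1]
finger_gap: 0.402
```

```bash
python3 st.py .014
```

```text
h 0.0179 lat(tool)  [ 0.26 -0.06  0.  ] mm; F tool [-2.  -1.2  3.6] F along d -3.6 tq [-0.23 -0.9   0.01]
t 13.45 tcp [0.7173 0.1649 0.1693] F [ 0.1 -1.1 -4.1] gap 0.402 q [-0.29  0.88  0.13  1.06 -0.29  1.61  1.26]
slide [-0.0001  0.      0.0039] ang [-0.0003 -0.0016 -0.0001]
```

>>> jog_arm --increments '[{"slide":[0,0,0.001],"angular":[0,0,0],"jaw":-1},{"slide":[0,0,0.002],"angular":[0,0,0],"jaw":-1},{"slide":[0,0,0.003],"angular":[0,0,0],"jaw":-1},{"slide":[0,0,0.003],"angular":[0,0,0],"jaw":-1}]'

```text
t: 13.78
tcp_pos: [0.7169, 0.1651, 0.1677]
tcp_rot: [-0.243, -2.699, -0.103]
contact_force: [1.4, -0.7, -0.5]
finger_gap: 0.396
```

```bash
python3 st.py .01
```

```text
h 0.0163 lat(tool)  [-0.09  0.01  0.  ] mm; F tool [-1.6 -0.4 -0.2] F along d 0.2 tq [-0.23 -0.83  0.05]
t 13.78 tcp [0.7169 0.1651 0.1677] F [ 1.4 -0.7 -0.5] gap 0.396 q [-0.29  0.88  0.13  1.06 -0.29  1.61  1.26]
slide [0.0001 0.     0.0063] ang [0.0003 0.0004 0.    ]
```

>>> jog_arm --increments '[{"slide":[0,0,0.001],"angular":[0,0,0],"jaw":-1},{"slide":[0,0,0.002],"angular":[0,0,0],"jaw":-1},{"slide":[0,0,0.003],"angular":[0,0,0],"jaw":-1},{"slide":[0,0,0.003],"angular":[0,0,0],"jaw":-1}]'

```text
t: 14.12
tcp_pos: [0.716, 0.1654, 0.1654]
tcp_rot: [-0.243, -2.7, -0.104]
contact_force: [2.0, -0.5, 1.2]
finger_gap: 0.402
```

```bash
python3 st.py .01
```

```text
h 0.0138 lat(tool)  [-0.28  0.08  0.  ] mm; F tool [-1.4 -0.1 -1.9] F along d 1.9 tq [-0.2  -0.85  0.  ]
t 14.12 tcp [0.716  0.1654 0.1654] F [ 2.  -0.5  1.2] gap 0.402 q [-0.29  0.88  0.13  1.07 -0.29  1.6   1.26]
slide [ 0.0002 -0.      0.0038] ang [0.0007 0.0013 0.0001]
```

>>> jog_arm --increments '[{"slide":[0,0,0.001],"angular":[0,0,0],"jaw":-1},{"slide":[0,0,0.002],"angular":[0,0,0],"jaw":-1},{"slide":[0,0,0.003],"angular":[0,0,0],"jaw":-1},{"slide":[0,0,0.003],"angular":[0,0,0],"jaw":-1}]'

```text
t: 14.45
tcp_pos: [0.7126, 0.1663, 0.1593]
tcp_rot: [-0.243, -2.694, -0.102]
contact_force: [-0.9, 1.8, -8.4]
finger_gap: 0.396
```

```bash
python3 st.py .007
```

```text
h 0.0068 lat(tool)  [ 0.75 -0.02  0.  ] mm; F tool [-2.5  1.3  8.1] F along d -8.1 tq [-0.05 -1.27 -0.09]
t 14.45 tcp [0.7126 0.1663 0.1593] F [-0.9  1.8 -8.4] gap 0.396 q [-0.29  0.88  0.13  1.08 -0.29  1.59  1.26]
slide [-0.0004 -0.0001 -0.0002] ang [-0.0011 -0.0045 -0.0001]
```

>>> jog_arm --increments '[{"slide":[0,0,0.002],"angular":[0,0,0],"jaw":-1},{"slide":[0,0,0.004],"angular":[0,0,0],"jaw":-1},{"slide":[0,0,0.004],"angular":[0,0,0],"jaw":-1},{"slide":[0,0,0.004],"angular":[0,0,0],"jaw":-1}]'

```text
t: 14.78
tcp_pos: [0.7123, 0.1664, 0.158]
tcp_rot: [-0.243, -2.698, -0.103]
contact_force: [2.2, 0.3, -2.8]
finger_gap: 0.403
```

```bash
python3 st.py .002
```

```text
h 0.0055 lat(tool)  [0.2  0.04 0.  ] mm; F tool [-3.1  0.6  1.7] F along d -1.7 tq [-0.09 -0.88 -0.07]
t 14.78 tcp [0.7123 0.1664 0.158 ] F [ 2.2  0.3 -2.8] gap 0.403 q [-0.29  0.88  0.13  1.08 -0.29  1.59  1.26]
slide [-0.0001 -0.      0.0035] ang [-0.     -0.001   0.0001]
```

>>> jog_arm --increments '[{"slide":[0,0,0.001],"angular":[0,0,0],"jaw":-1},{"slide":[0,0,0.002],"angular":[0,0,0],"jaw":-1},{"slide":[0,0,0.003],"angular":[0,0,0],"jaw":-1},{"slide":[0,0,0.003],"angular":[0,0,0],"jaw":-1}]'

```text
t: 15.12
tcp_pos: [0.7112, 0.1667, 0.1554]
tcp_rot: [-0.243, -2.698, -0.103]
contact_force: [1.3, 0.8, 0.8]
finger_gap: 0.399
```

```bash
python3 st.py .002
```

```text
h 0.0026 lat(tool)  [0.11 0.04 0.  ] mm; F tool [-0.8  1.  -1.2] F along d 1.2 tq [-0.04 -0.78 -0.02]
t 15.12 tcp [0.7112 0.1667 0.1554] F [1.3 0.8 0.8] gap 0.399 q [-0.29  0.88  0.13  1.09 -0.29  1.58  1.26]
slide [-0.0001 -0.      0.0006] ang [ 0.0001 -0.0005  0.    ]
```

>>> jog_arm --increments '[{"slide":[0,0,0.001],"angular":[0,0,0],"jaw":-1},{"slide":[0,0,0.002],"angular":[0,0,0],"jaw":-1},{"slide":[0,0,0.002],"angular":[0,0,0],"jaw":-1},{"slide":[0,0,0.002],"angular":[0,0,0],"jaw":-1}]'

```text
t: 15.45
tcp_pos: [0.7105, 0.1669, 0.1537]
tcp_rot: [-0.243, -2.699, -0.103]
contact_force: [2.5, 0.3, 1.7]
finger_gap: 0.405
```

```bash
python3 st.py .002
```

```text
h 0.0008 lat(tool)  [0.05 0.06 0.  ] mm; F tool [-1.5  0.8 -2.5] F along d 2.5 tq [-0.06 -0.75 -0.01]
t 15.45 tcp [0.7105 0.1669 0.1537] F [2.5 0.3 1.7] gap 0.405 q [-0.29  0.88  0.13  1.09 -0.29  1.57  1.26]
slide [-0.     -0.     -0.0012] ang [ 0.0001 -0.0004  0.    ]
```

>>> jog_arm --increments '[{"slide":[0,0,0.001],"angular":[0,0,0],"jaw":-1},{"slide":[0,0,0.0015],"angular":[0,0,0],"jaw":-1},{"slide":[0,0,0.0015],"angular":[0,0,0],"jaw":-1},{"slide":[0,0,0.0015],"angular":[0,0,0],"jaw":-1}]'

```text
t: 15.78
tcp_pos: [0.7103, 0.167, 0.153]
tcp_rot: [-0.243, -2.7, -0.103]
contact_force: [3.2, -0.5, 4.8]
finger_gap: 0.4
```

```bash
python3 st.py .002
```

```text
h 0.0000 lat(tool)  [-0.14  0.11  0.  ] mm; F tool [-0.9  0.3 -5.7] F along d 5.7 tq [-0.11 -0.61 -0.05]
t 15.78 tcp [0.7103 0.167  0.153 ] F [ 3.2 -0.5  4.8] gap 0.400 q [-0.29  0.88  0.13  1.1  -0.29  1.57  1.26]
slide [ 0.0001 -0.0001 -0.002 ] ang [0.0004 0.0007 0.0001]
```

>>> jog_arm --increments '[{"slide":[0,0,0.0005],"angular":[0,0,0],"jaw":-1},{"slide":[0,0,0.0012],"angular":[0,0,0],"jaw":-1},{"slide":[0,0,0.0012],"angular":[0,0,0],"jaw":-1},{"slide":[0,0,0.0012],"angular":[0,0,0],"jaw":-1}]'

```text
t: 16.12
tcp_pos: [0.7104, 0.1669, 0.1529]
tcp_rot: [-0.244, -2.701, -0.104]
contact_force: [5.2, -1.3, 8.8]
finger_gap: 0.398
```

```bash
python3 st.py .002
```

```text
h 0.0001 lat(tool)  [-0.46  0.11  0.  ] mm; F tool [ -1.2   0.  -10.3] F along d 10.3 tq [-0.1  -0.52 -0.05]
t 16.12 tcp [0.7104 0.1669 0.1529] F [ 5.2 -1.3  8.8] gap 0.398 q [-0.29  0.88  0.13  1.1  -0.29  1.57  1.26]
slide [ 0.0003 -0.     -0.0019] ang [0.0009 0.0025 0.0001]
```

>>> jog_arm --increments '[{"slide":[0,0,0.0004],"angular":[0,0,0],"jaw":-1},{"slide":[0,0,0.0004],"angular":[0,0,0],"jaw":-1},{"slide":[0,0,0.0004],"angular":[0,0,0],"jaw":-1},{"slide":[0,0,0.0004],"angular":[0,0,0],"jaw":-1},{"slide":[0,0,0.0004],"angular":[0,0,0],"jaw":-1}]'

```text
t: 16.53
tcp_pos: [0.7105, 0.1669, 0.1528]
tcp_rot: [-0.244, -2.702, -0.104]
contact_force: [5.0, -1.6, 9.9]
finger_gap: 0.403
```

```bash
python3 st.py .002
python3 - <<'E'
from h import *
from workcell import bot
d=bot.get_image('side'); np.save('side14.npy',d,allow_pickle=True)
im=load("side14");crop(im,240,110,130,140,4,'s14.png')
s=bot.get_state(); Rm=R.from_rotvec(s["tcp_rot"]).as_matrix(); p=s["tcp_pos"]; z=Rm[:,2]
print("gun",[np.round(perp(im,p+o*z,-z,.035)[:2],2) for o in (.064,.059,.054,.049,.044,.038,.032,.026)])
dd=bot.get_image('top');cv2.imwrite('pics/t14.png',dd["image"][:,:,::-1])
E
python3 st.py .002
```

```text
h 0.0000 lat(tool)  [-0.54  0.1   0.  ] mm; F tool [ -0.5  -0.3 -11.2] F along d 11.2 tq [-0.18 -0.46  0.02]
t 16.53 tcp [0.7105 0.1669 0.1528] F [ 5.  -1.6  9.9] gap 0.403 q [-0.29  0.88  0.13  1.1  -0.29  1.57  1.26]
slide [ 0.0003 -0.     -0.002 ] ang [0.001  0.0029 0.0001]
gun [array([ 1.97, 39.96]), array([ 1.98, 40.85]), array([ 2.33, 41.6 ]), array([ 1.46, 41.53]), array([ 0.86, 39.3 ]), array([ 1.53, 37.21]), array([ 1.74, 38.22]), array([ 1.47, 38.01])]
h 0.0000 lat(tool)  [-0.52  0.12  0.  ] mm; F tool [ -0.7   0.  -10.9] F along d 10.9 tq [-0.18 -0.45  0.05]
t 16.63 tcp [0.7104 0.1669 0.1528] F [ 5.1 -1.3  9.6] gap 0.400 q [-0.29  0.88  0.13  1.1  -0.29  1.57  1.26]
slide [ 0.0003 -0.     -0.002 ] ang [0.001  0.0029 0.0001]
```

View pics/s14.png

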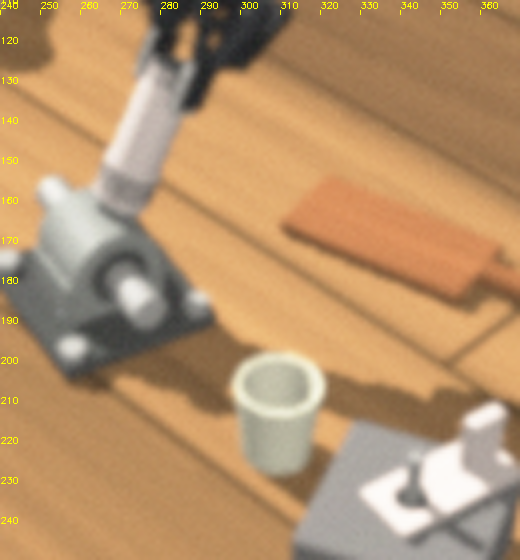

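View pics/t14.png

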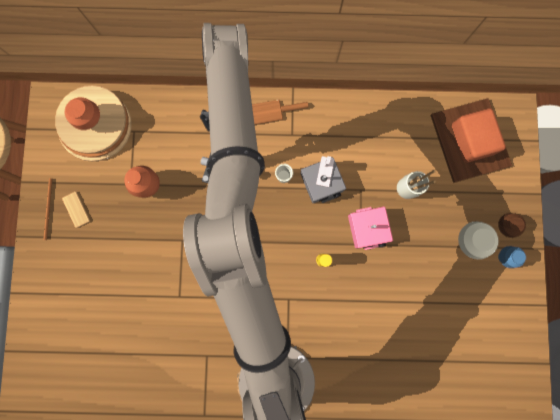

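```bash
python3 -c "
from workcell import bot
print(bot.close_job())"
```

```text
the job is handed in; nothing more can be done
None
```

I hung the tag on the grey box's post and snapped the grease gun onto the tilted nipple. I then pushed it to its hard stop and handed the job in at about 16.6 s, still gripping and pressing. No verdict is reported.

- **Tag:** The last side picture shows it released and lying flat on the box, with the post through its hole.
- **Snap:** Resistance began about 17 mm from my estimate of the collar and rose to about 6 N. The gun then snapped forward.
- **Seat:** The gun ended 0.0 mm from the estimated collar. Pushing harder moved it no further, so I take this as the hard stop. The valve joint can't be read directly.
- **Final push:** About 15 N net along the axis (11 N read, plus the roughly 4 N offset from the gun's weight). Sideways force was under 1 N.
- **Bystanders:** In the last pictures the vase, the tool jar, the cup and the look-alikes appear where they were. I didn't measure this.

**Disagreements:** The side camera put the gun about 2 mm off where the arm said it was. I corrected for this by lining up the gun and nipple in the side picture. The first camera estimates of the nipple's height differed by about 5 mm, and the point where resistance began agreed with the one I used. The arm hid the gun from the top camera, so alignment in depth rested on the earlier measurement and the low sideways force.

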